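# Set a casting in the cam clamp and nip it up without over-tightening

## Robot

A 6-joint arm with a two-finger parallel gripper is mounted at the origin on a cart in front of the work surface, level with it; the furniture and walls round the work are solid. World frame = base frame: x ahead of the robot, y to its left, z up, the work surface at z = 0. Lengths are in m, angles in degrees, forces in N, time in s.
With the tool pointing down it reaches from about 0.4 to 0.825 m from the base axis. Payload 7 kg.
Tool frame: the origin (TCP) lies on the centre line of the jaws, within the pads' length; the fingertips stand 11 mm ahead of it and the grasp point (between the pads) lies 8 mm behind it; z points along the fingers, y is the line along which they close (so a half turn about z gives the same grasp; the last joint's range is limited). The gripper opens to 88 mm and grips with 3 to 60 N. Pads are 19 mm wide; open, the fingers measure 130 mm over their backs; the gripper's body (78 mm by 193 mm) begins 47 mm behind the grasp point.
Start: joints at [88.642, 20.546, 0.682, 0, -70.136, -16.507], TCP at [0.207, 0.642, 0.211] pointing down, gripper open.
Joint ranges: [-176.03, 176.03], [-82.01, 121.73], [-58.28, 71.71], [-173.87, 95.51], [-174.79, -0.11], [-173.66, 173.66]. Speed limits (degrees/s): [136.94, 136.94, 172.46, 180, 180, 180].

## Interface

Orientations are given as [roll, pitch, yaw] about the fixed x, y, z axes, in that order (R = Rz(yaw) Ry(pitch) Rx(roll)).
In Python, from plant import r, capture, camera_model, job gives the robot as it stands.
- The arm moves only by the tool drive_tool, never from a script. Its argument "increments" is a list that holds one entry, the list of rows, each a list of 5 numbers: the gripper's target within -1 to 1 (fully open at 1, half-way at 0, shut at -1), then the shift along the tool's x, y, z scaled (see below), then the turn about the tool's z scaled (see below). In form: [[[gripper, tx, ty, tz, roll], ...]]. A call has 1 to 5 rows; each row is the pose to reach, as a shift and turn from the pose commanded when the call began, along the tool's axes at that moment, turning the shorter way round; what a row does not reach only later rows make up. The controller multiplies each number of a shift by 120 mm and each number of a turn by 360 degrees. A row lasts 1/8 s, in which the tool goes at most 62.5 mm and 10.7 degrees, less where a joint would pass 70% of its speed; a pose out of reach is approached as far as the arm can. A call with a number of a shift or a turn outside -1 to 1 is refused whole. A call with a gripper value outside its range is refused whole. The fingers move at their own pace and stop on an object; "squeeze" is the grip in N (left out, the last holds). Time passes only in rows, so rows that repeat a pose let the fingers close. It gives the time, the measured TCP pose, the force, the opening and the grip force at its end, in the units of the state.
- r.get_state(): the state, without advancing time (a new reading comes with each control period).
- capture(name): name is "side" or "top"; returns the picture (480x640x3 uint8, red, green, blue); there is no depth.
- camera_model(name): a dict with "camera_matrix" (3x3 intrinsics, pixels), "rvec" (rotation vector, rad) and "tvec" (3), from world to camera coordinates, as OpenCV has them. Camera axes: x right, y down, z forward; pixel columns grow to the right and rows downward; lengths in m; the calibration is good to about 2 mm. A picture is of the moment at which its call begins. camera_model takes no time and is no camera call.
- job.close_job(): hands the job in; it is judged then, once.
The state is a dict: "time_s": time; "joints": joint angles; "qd": joint speeds; "joint_torque": joint torques, N m; "tcp_pos": TCP position; "eef_rot": TCP orientation; "contact_force": force on the tool from outside, world axes, zero at the start; "moment": the same for the moment, N m; "gripper_width": finger opening in m; "gripper_force": force on a finger pad.
Only numpy, scipy, OpenCV 4.12 (cv2) and the standard library are available. Lean on these libraries where they do the work, as an engineer would, in place of code of your own. Each camera call takes 0.05 s, during which the arm holds its last target. There are 200 camera calls.

## Task

Slide the grey casting on the blue fixture plate home: square end against the steel end stop, flat side squarely against the sprung brass jaw. Swing the red-handled cam lever clockwise just until the cam holds the casting with the jaw pressed back about 2 mm; never force the jaw back 4 mm or more. Leave the casting clamped, let go, and leave the other things on the table where they are.

Things in the scene. Friction and masses are not known exactly. Their poses are not given: they have to be found in the camera images.
- fixture: Fixed blue base plate 270 x 200 x 10 mm on the table. Origin on the table, axes: x away from the robot, y left, z up; turned up to 12 deg and shifted between starts. Plate x -180..+90, y +-100, top z 10. Steel end stop block: face at x +24 (looks to -x), y -11..+41, top z 36. Vertical cam axis at x +11, y -50 mm.
- end_stop (a point): Middle of the end stop's face (the face looks to the fixture's -x), 26 mm above the table.
- fence: Dark steel fence left of the cam, fixed on the plate at fixture y 37 to 43 mm; fixture's axes. Origin on the plate top under the middle of its brass jaw's face, which looks to -y. Jaw 42 mm long (x +-21), 30 tall, yields to +y on a 12 N/mm spring (2 mm back = 24 N). Bar x -28..+44, y +19..+37, top z 34.
- casting: Grey casting, loose, 84 x 56 x 35 mm, 0.24 kg. Origin under its middle. Square end y +42. Flat side x -28 (y +2..+38) goes to the jaw; boss on the other side, tip x +28, y +18, goes to the cam. Pipe tail to y -42: 34 wide (x -21..+13) there, 42 at y -28. Starts on the plate, its y within 20 deg of fixture x. Home: its y along fixture x, origin at fixture x -18 mm.
- cam (a joint): Lever angle (rad, 0..2.3; starts 0..0.25), grows clockwise from above. Cam: disc radius 32 mm, 14 mm off axis, z 14..40; its edge reaches fixture y = -18 + 14*sin(3.927 - angle) mm, most at 2.36. Stays where left. Friction 0.25 N m, plus 0.025 to 0.06 N m per N of clamping force (mostly 0.05, least near 2.36), so pushing gets clearly harder once it bears.
- cam_axis (a point): Point on the vertical pivot axis of the cam, 45 mm above the table.
- lever_post (a point): Upright red handle post at the lever's end, 105 mm from the pivot; this point is on its axis 70 mm above the table. 18 mm thick from z 43 to 95 mm, then a 28 mm ball up to z 116. Seen from the pivot it lies at -30 deg from the fixture's x at angle 0, and turns on clockwise (past the right side, towards the robot) as the lever closes.
- steel_cup: Bystander: grey steel mug, 86 mm across, 95 tall mm. Origin at its underside's middle.
- flange_bonnet: Bystander: big cast bonnet, 104 across, 77 tall mm. Origin at its underside's middle.
- casting_tee: Bystander: small cast tee fitting, 54 x 72 x 40 mm. Origin at its underside's middle.
- casting_cap: Bystander: cast cap fitting, 52 across, 43 tall mm. Origin at its underside's middle.
- half_round_file: Bystander: file with yellow handle, 267 long mm. Origin at its underside's middle.
- spatter_spray: Bystander: green spray bottle with red cap, 66 across, 221 tall mm. Origin at its underside's middle.
Not all that is in view belongs to the job. What is shaped like the casting but purple is not meant.

How it is judged:
By the outcome, as a careful person would: the job done as asked, in the order asked, and still so for the second after the job is handed in, with the robot touching nothing.
It also fails if it takes over 72 s, if anything falls off the work surface, if the arm or the gripper's body presses on something with over 40 N, if the wrist force passes 120 N, or if a joint passes its speed limit or range.

## Working session

There is one attempt and no reset: what is moved stays moved. The work goes in short steps, Python scripts to look and compute and a tool call to move; the robot and the scene stay as the last step left them, time stands still between calls to the robot, and variables do not carry over. Pictures are saved under pics/ and viewed, at most 10 in all, crops included, and the job is handed in when it is done.

Besides the shell and the picture viewer there is one more tool, called after "Request:" by a JSON object that holds its "op" and its "data". drive_tool: Moves the arm, as the interface text tells. Its arguments: {"type":"object","properties":{"increments":{"type":"array"},"squeeze":{"type":"number"}},"required":["increments"]}

```bash
mkdir -p pics; ls; cat > h.py <<'E'
import numpy as np, cv2
from plant import r, capture, camera_model, job
def cam(n):
    m=camera_model(n); return np.array(m["camera_matrix"],float),np.array(m["rvec"],float).reshape(3),np.array(m["tvec"],float).reshape(3)
def proj(n,P):
    K,rv,tv=cam(n); return cv2.projectPoints(np.array(P,float).reshape(-1,1,3),rv,tv,K,None)[0].reshape(-1,2)
def ray(n,uv,z):
    K,rv,tv=cam(n); R=cv2.Rodrigues(rv)[0]; c=-R.T@tv
    uv=np.array(uv,float).reshape(-1,2); d=(R.T@np.linalg.inv(K)@np.c_[uv,np.ones(len(uv))].T).T
    return c+d*((z-c[2])/d[:,2])[:,None]
E
python3 - <<'E'
from h import *
for n in("top","side"):
    im=capture(n); cv2.imwrite(f"pics/{n}0.png",im[:,:,::-1]); K,rv,tv=cam(n); print(n,K[0,0],-cv2.Rodrigues(rv)[0].T@tv)
print(r.get_state())
E
```

```text
pics
top 437.8551832531044 [ 0.30885097 -0.05762433  0.90951021]
side 521.7649874179575 [0.3739106  0.89470445 0.60285712]
{'time_s': 0.1, 'joints': array([ 8.86416914e+01,  2.05856070e+01,  6.40371582e-01, -1.69803675e-02,
       -7.01351220e+01, -1.65048782e+01]), 'qd': array([-0.04526483, -0.11999158,  0.0809745 ,  0.18061251, -0.01776436,
       -0.01532258]), 'joint_torque': array([-2.23170595e-03, -5.84163165e+01,  2.93751132e+01,  7.01548174e+00,
        1.01262881e-02, -5.84656982e-05]), 'tcp_pos': array([0.20696746, 0.64202243, 0.21034847]), 'eef_rot': array([ 1.79918418e+02, -7.52534588e-03, -1.78689626e+01]), 'contact_force': array([-0.38420664,  0.28427711,  0.22190042]), 'moment': array([-0.00728066, -0.02443808,  0.00328283]), 'gripper_force': 0.0, 'gripper_width': 0.08760214077346816}
```

View pics/top0.png

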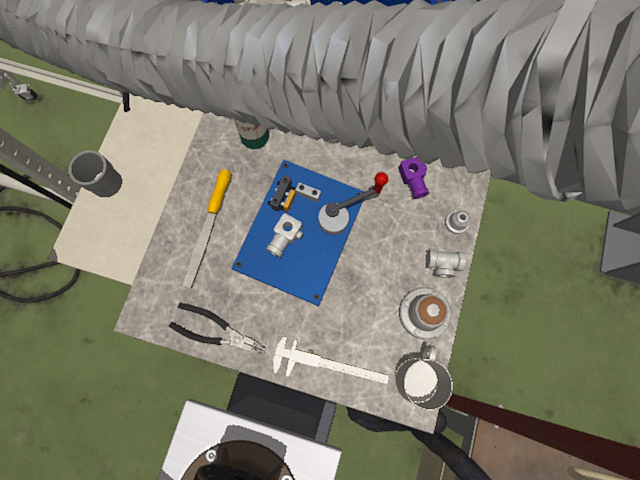

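View pics/side0.png

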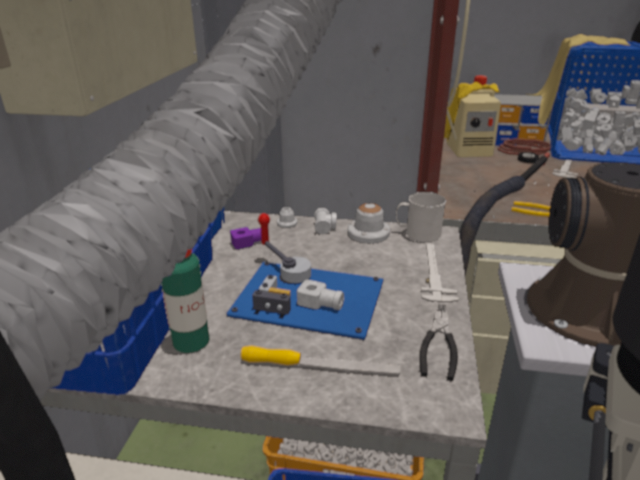

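```bash
cat > fit.py <<'E'
from h import *
from scipy.optimize import least_squares
im=cv2.imread("pics/top0.png"); hsv=cv2.cvtColor(im,cv2.COLOR_BGR2HSV)
m=cv2.inRange(hsv,(100,120,60),(125,255,255)); m[:150]=0; m[:,:220]=0;m[:,400:]=0; m[310:]=0
n,l,s,c=cv2.connectedComponentsWithStats(m); k=1+s[1:,4].argmax(); m=(l==k).astype(np.uint8)
p=cv2.findNonZero(m); hull=cv2.convexHull(p); q=cv2.approxPolyDP(hull,6,True).reshape(-1,2); print(q)
(cx,cy),wh,a=cv2.minAreaRect(p); box=cv2.boxPoints(((cx,cy),wh,a)); W=ray("top",box,0.01); print(box,W,wh)
for i in range(4): print(np.linalg.norm(W[i]-W[i-1]))
c=im[150:310,220:400]; cv2.imwrite("pics/crop0.png",cv2.resize(c,None,fx=3.7,fy=3.7,interpolation=cv2.INTER_CUBIC))
E
python3 fit.py
```

```text
[[363 191]
 [318 305]
 [232 268]
 [284 160]]
[[230.99182 268.36688]
 [279.15497 155.28825]
 [366.38574 192.44211]
 [318.2226  305.52075]] [[ 0.42081182  0.15915116  0.01      ]
 [ 0.69375649  0.14351264  0.01      ]
 [ 0.66615217 -0.06606181  0.01      ]
 [ 0.40045803 -0.03716934  0.01      ]] (94.81358337402344, 122.90838623046875)
0.19737277667967246
0.2733923128130029
0.2113845973861895
0.2672604509999761
```

View pics/crop0.png

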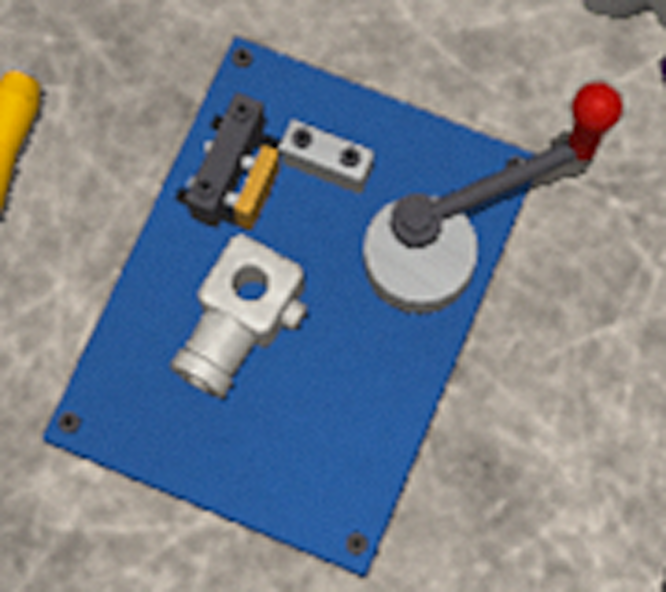

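```bash
cat > fit2.py <<'E'
from h import *
from scipy.optimize import least_squares
T=lambda p,P:np.c_[np.array(P)[:,:2]@np.array([[np.cos(p[2]),np.sin(p[2])],[-np.sin(p[2]),np.cos(p[2])]])+p[:2],np.array(P)[:,2]]
C=lambda a:(np.array(a,float)+.5)/3.7-.5+[220,150]
if __name__=="__main__":
    FP=[(.09,.1,.01),(.09,-.1,.01),(-.18,.1,.01),(-.18,-.1,.01),(.024,.041,.036),(.024,-.011,.036)]
    Fu=C([(236,37),(537,155),(44,439),(366,576),(281,150),(363,181)])
    f=least_squares(lambda p:(proj("top",T(p,FP))-Fu).ravel(),[.6,.07,0],x_scale=.01)
    F=f.x; print("F",F[:2],np.degrees(F[2])); print(f.fun.reshape(-1,2).round(1).tolist())
    CP=[(-.028,.042,.045),(.020,.042,.045),(-.004,.018,.045),(-.021,-.042,.027),(.013,-.042,.027)]
    Cu=C([(235,234),(306,268),(250,283),(173,364),(231,388)])
    c=least_squares(lambda p:(proj("top",T(p,CP))-Cu).ravel(),[.55,.07,-1.6],x_scale=.01)
    G=c.x; print("C",G[:2],np.degrees(G[2])); print(c.fun.reshape(-1,2).round(1).tolist())
    b=ray("top",C([(597,108)]),.102)[0]; ax=T(F,[(.011,-.05,.045)])[0]
    d=b-ax; print("post",b,"axis",ax,np.hypot(*d[:2]),"angle",np.degrees(-np.arctan2(d[1],d[0])+F[2])-30)
    R=np.array([[np.cos(F[2]),np.sin(F[2])],[-np.sin(F[2]),np.cos(F[2])]])
    print("casting in fixture",R@(G[:2]-F[:2]),np.degrees(G[2]-F[2]))
    np.save("F.npy",F);np.save("G.npy",G)
    J=[(x-.007,.05-.0+0,.01) for x in (0,)]
    out=[]
    for n in("top","side"):
        im=cv2.imread(f"pics/{n}0.png")
        x0,y0,w,h=(220,150,180,160) if n=="top" else (225,205,165,130); s=400/w
        im=cv2.resize(im[y0:y0+h,x0:x0+w],None,fx=s,fy=s,interpolation=cv2.INTER_CUBIC)
        def dr(P,col):
            for q in proj(n,P): cv2.circle(im,tuple(int(v) for v in ((q-[x0,y0]+.5)*s)),2,col,-1)
        dr(T(F,FP),(0,255,255)); dr(T(G,CP+[(-.028,.002,.045),(-.028,.042,.01),(.028,.018,.027)]),(0,0,255)); dr([b,ax],(0,255,0))
        out.append(cv2.copyMakeBorder(im,0,400-im.shape[0] if im.shape[0]<400 else 0,0,0,0))
    cv2.imwrite("pics/ov0.png",np.hstack([o[:400] for o in out]))
E
python3 fit2.py
```

```text
F [0.58905764 0.04245146] -5.69657840937601
[[-0.5, -1.0], [1.9, -0.1], [-1.0, 0.4], [0.6, 0.7], [-0.7, -0.4], [-0.2, 0.2]]
C [0.51569376 0.06973583] -101.41573403272889
[[-0.1, -2.1], [1.0, -0.7], [0.2, -0.3], [0.2, 0.9], [-1.2, 2.1]]
post [ 0.66571054 -0.08520843  0.102     ] axis [ 0.5950403  -0.00839348  0.045     ] 0.10437824755938564 angle 11.689171628162683
casting in fixture [-0.07570983  0.0198675 ] -95.71915562335289
```

View pics/ov0.png

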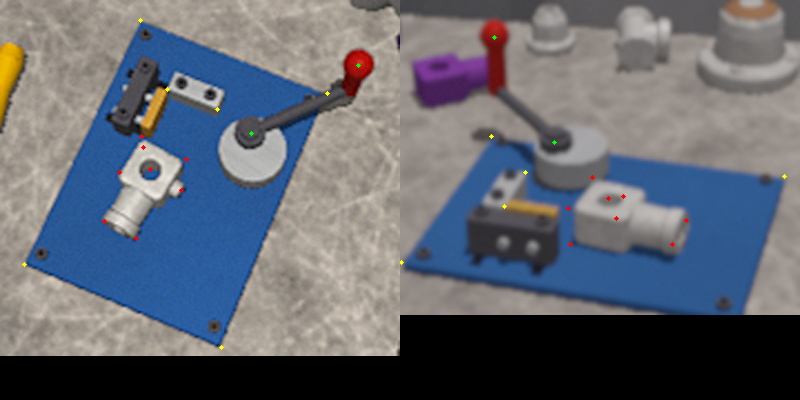

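```bash
python3 - <<'E'
from h import *
a=cv2.imread("pics/side0.png")[268:323,245:350]; b=cv2.imread("pics/top0.png")[205:262,260:310]
A=cv2.resize(a,None,fx=7.6,fy=7.6,interpolation=cv2.INTER_CUBIC)
cv2.imwrite("pics/z.png",A); print(A.shape)
# duct axis from planes
def plane(n,p,q):
    P=ray(n,[p,q],0.); K,rv,tv=cam(n); c=-cv2.Rodrigues(rv)[0].T@tv
    v=np.cross(P[0]-c,P[1]-c); v/=np.linalg.norm(v); return v,v@c
for nm,t,s in(("axis",((100,45),(560,100)),((60,265),(270,40))),):
    n1,d1=plane("top",*t); n2,d2=plane("side",*s); d=np.cross(n1,n2); d/=np.linalg.norm(d)
    for y in(.3,0.,-.1,-.3):
        print(nm,np.linalg.solve([n1,n2,[0,1,0]],[d1,d2,y]).round(3))
E
```

```text
(418, 798, 3)
axis [0.527 0.3   0.524]
axis [0.608 0.    0.48 ]
axis [ 0.635 -0.1    0.465]
axis [ 0.689 -0.3    0.436]
```

View pics/z.png

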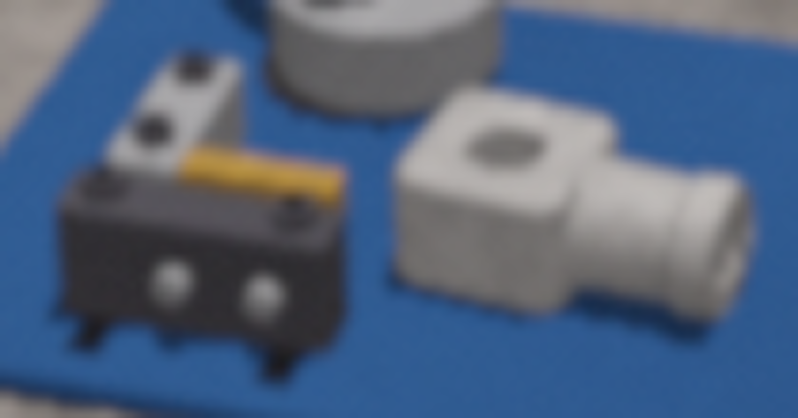

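```bash
python3 - <<'E'
from h import *
from scipy.optimize import least_squares
E={"top":[(120,95),(200,113),(330,133),(400,150),(480,175),(300,8),(400,3),(210,0)],"side":[(335,0),(300,60),(250,140),(200,215),(150,300),(225,0),(190,30),(100,110),(0,165)]}
rays=[]
for n,p in E.items():
    K,rv,tv=cam(n); c=-cv2.Rodrigues(rv)[0].T@tv; P=ray(n,p,0.); 
    # direction via two heights to keep sign-free
    for q in P: rays.append((c,(q-c)/np.linalg.norm(q-c)))
def f(p):
    a=np.array([p[0],0,p[1]]); d=np.array([p[2],1,p[3]]); d/=np.linalg.norm(d); o=[]
    for c,v in rays:
        w=np.cross(d,v); o.append(abs((c-a)@w)/np.linalg.norm(w)-p[4])
    return o
for g in([.6,.48,0,0,.1],[.9,.4,0,0,.1],[.8,.6,.3,.3,.1]):
    s=least_squares(f,g); print(s.x.round(3),s.cost,np.array(s.fun).round(3))
E
```

```text
[ 0.617  0.455 -0.132  0.068  0.06 ] 0.0020163680062492595 [ 0.003  0.006  0.001  0.006  0.017  0.007  0.03  -0.003 -0.001 -0.01
 -0.008 -0.009 -0.007  0.025  0.002 -0.028 -0.031]
[ 0.313  0.891  0.068 -0.322  0.   ] 7.489712471223978e-18 [-0. -0. -0.  0.  0.  0.  0.  0. -0. -0. -0.  0.  0.  0.  0. -0. -0.]
[ 0.506  0.618  0.038 -0.209  0.044] 0.00013241794662301217 [ 0.001  0.002 -0.004 -0.002  0.003 -0.001  0.009 -0.004  0.002  0.002
  0.    -0.003 -0.002 -0.005 -0.004 -0.003  0.008]
```

```bash
cat > fit3.py <<'E'
from fit2 import *
F=np.load("F.npy")
S=lambda a:(np.array(a,float)+.5)/7.6-.5+[245,268]
cs=[(-.028,.042,.045),(.020,.042,.045),(.020,.002,.045),(-.028,.002,.045)]
D=[("top",C([(236,232),(308,266),(265,340),(199,300)]),cs),("side",S([(384,180),(459,86),(625,117),(556,215)]),cs),
("top",C([(173,364),(231,388)]),[(-.021,-.042,.027),(.013,-.042,.027)]),("side",S([(747,220)]),[(-.004,-.042,.027)])]
f=least_squares(lambda p:np.concatenate([(proj(n,T(p,P))-u).ravel() for n,u,P in D]),np.load("G.npy"),x_scale=.01)
G=f.x; print(G[:2],np.degrees(G[2])); print(f.fun.reshape(-1,2).round(1).tolist())
R=np.array([[np.cos(F[2]),np.sin(F[2])],[-np.sin(F[2]),np.cos(F[2])]])
print("in fixture",R@(G[:2]-F[:2]),np.degrees(G[2]-F[2])+90); np.save("G.npy",G)
# jaw top brass in side: near-left, near-right(pad front?) corners -> fixture coords at z .04
for n,u in(("side",S([(182,150),(345,172),(180,175),(340,203)])),("top",C([(262,147),(278,152),(236,212),(252,222)]))):
  print(n,((ray(n,u,.040)[:,:2]-F[:2])@R.T*1e3).round(1).tolist())
g=T(G,[(-.004,-.033,0)])[0]; print("tail grasp",g)
E
python3 fit3.py
```

```text
[0.51202292 0.06929208] -100.32272212194378
[[-1.2, 0.1], [-0.2, 1.2], [2.3, -2.1], [-0.5, -1.8], [1.0, -0.4], [0.3, -1.0], [-2.5, -1.4], [-1.9, -1.1], [0.0, 3.0], [-1.2, 3.9], [-0.9, 3.6]]
in fixture [-0.07931849  0.01906157] -4.626143712567782
side [[22.7, 38.6], [-20.8, 37.6], [19.2, 49.5], [-23.8, 51.0]]
top [[19.8, 49.3], [20.5, 39.6], [-21.8, 47.2], [-23.7, 36.4]]
tail grasp [0.48027383 0.07914068 0.        ]
```

Request:
{"op": "drive_tool", "data": {"increments": [[[1, 0, 0.4, 0.2, 0], [1, 0, 0.8, 0.5, 0], [1, 0, 1, 0.9, 0], [1, 0, 1, 0.9, 0]]]}}

```text
time_s: 0.6
tcp_pos: [0.1696, 0.5234, 0.0998]
eef_rot: [179.6, -0.1, -17.9]
contact_force: [-0.3, 0.5, 0.4]
gripper_width: 0.0876
gripper_force: 0.0
```

Request:
{"op": "drive_tool", "data": {"increments": [[[1, 0.4, 0.3, 0, 0], [1, 0.8, 0.6, 0, 0], [1, 0.9, 0.68, 0, 0], [1, 0.9, 0.68, 0, 0]]]}}

```text
time_s: 1.1
tcp_pos: [0.2489, 0.418, 0.1041]
eef_rot: [-179.9, 0.0, -17.9]
contact_force: [0.5, 1.3, 0.5]
gripper_width: 0.088
gripper_force: 0.0
```

Request:
{"op": "drive_tool", "data": {"increments": [[[1, 0.4, 0.3, 0, 0], [1, 0.8, 0.6, 0, 0], [1, 0.9, 0.68, 0, 0], [1, 0.9, 0.68, 0, 0]]]}}

```text
time_s: 1.6
tcp_pos: [0.3264, 0.3075, 0.1036]
eef_rot: [-179.9, -0.0, -17.9]
contact_force: [-0.7, 0.4, 0.5]
gripper_width: 0.0872
gripper_force: 0.0
```

```bash
python3 - <<'E'
from h import *
im=capture("side"); t=capture("top"); cv2.imwrite("pics/s1.png",np.hstack([cv2.resize(im,(400,300)),cv2.resize(t,(400,300))])[:,:,::-1]); print(r.get_state()["joints"])
E
```

```text
[ 6.87347038e+01  5.02127959e+00 -3.55017496e+01  1.29508446e-02
 -4.94216713e+01  3.42651859e+00]
```

View pics/s1.png

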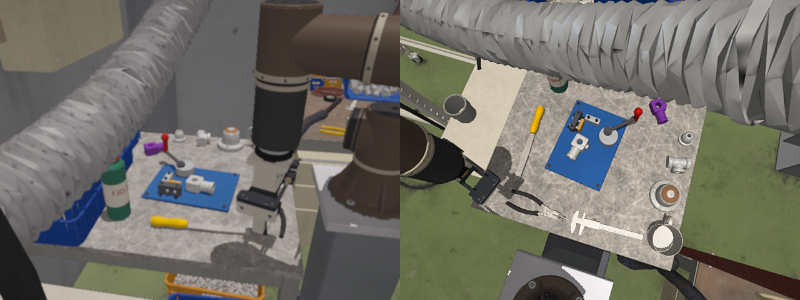

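```bash
python3 - <<'E'
from h import *
st=r.get_state(); t=st["tcp_pos"]; j=np.radians(st["joints"]); print(t)
a=j[0]; s=.4048; W=np.array([s*np.cos(a),s*np.sin(a)])
for z in(.104,.2,.25,.3,.35,.4,.45): print(z,"above tcp",(proj("side",[t[0],t[1],z])/1.6).round(),(proj("top",[t[0],t[1],z])/1.6+[400,0]).round(),"wrist col",(proj("side",[*W,z])/1.6).round(),(proj("top",[*W,z])/1.6+[400,0]).round())
E
```

```text
[0.32586087 0.30827093 0.10345758]
0.104 above tcp [[265. 223.]] [[480. 177.]] wrist col [[356. 255.]] [[432. 231.]]
0.2 above tcp [[269. 188.]] [[465. 172.]] wrist col [[368. 218.]] [[410. 232.]]
0.25 above tcp [[271. 168.]] [[455. 168.]] wrist col [[375. 196.]] [[395. 233.]]
0.3 above tcp [[274. 146.]] [[444. 164.]] wrist col [[382. 172.]] [[378. 234.]]
0.35 above tcp [[277. 123.]] [[431. 159.]] wrist col [[390. 147.]] [[359. 235.]]
0.4 above tcp [[280.  98.]] [[416. 154.]] wrist col [[399. 118.]] [[335. 237.]]
0.45 above tcp [[283.  71.]] [[398. 147.]] wrist col [[409.  87.]] [[306. 239.]]
```

```bash
python3 - <<'E'
from h import *
from scipy.optimize import least_squares
# duct mask edges: low-saturation grey region connected; sample silhouettes by intensities along hand-picked guide lines
E={"top":[(120,95),(200,113),(265,122),(330,133),(400,150),(480,175),(300,8),(400,3),(210,0)],"side":[(335,0),(300,60),(250,140),(200,215),(150,300),(225,0),(190,30),(100,110),(0,165)]}
rays=[]
for n,p in E.items():
    K,rv,tv=cam(n); c=-cv2.Rodrigues(rv)[0].T@tv; P=ray(n,p,0.)
    R_=cv2.Rodrigues(rv)[0]
    for u in p:
        v=R_.T@np.linalg.inv(K)@[*u,1.]; rays.append((c,v/np.linalg.norm(v),n))
def f(p,R):
    a=np.array([p[0],0,p[1]]); d=np.array([p[2],1,p[3]]); d/=np.linalg.norm(d); o=[]
    for c,v,n in rays:
        w=np.cross(d,v); w/=np.linalg.norm(w); g=abs((c-a)@w)
        t=((a-c)-((a-c)@d)*d)@(v-(v@d)*d)/((v-(v@d)*d)@(v-(v@d)*d))
        o.append((g-R)/max(t,.05)*450)
    return np.array(o)
for R in(.05,.08,.1,.12,.15):
    best=min((least_squares(f,g,args=(R,)) for g in([.6,.48,0,0],[.9,.4,0,0],[.8,.6,.3,.3],[.7,.3,-.2,0],[.9,.3,-.3,-.3])),key=lambda s:s.cost)
    print(R,best.x.round(3),round(best.cost),best.fun.round())
E
```

```text
0.05 [ 0.531  0.584  0.03  -0.182] 188 [ 3.  4. -1. -4. -2.  5. -3. 12. -7. -0.  1.  1. -2. -1. -2. -3. -7.  7.]
0.08 [ 0.636  0.447  0.004 -0.098] 714 [  6.   6.   0.  -4.  -3.   2. -17.   1. -22. -10.  -8.  -8.  -9.  -6.
  11.   7.  -4.   3.]
0.1 [ 0.697  0.378 -0.006 -0.091] 1647 [  6.   6.   1.  -3.  -2.   5. -27. -10. -32. -11. -11. -13. -16. -15.
  15.  12.   2.  11.]
0.12 [ 0.772  0.292  0.042 -0.215] 2494 [  6.   8.   4.   1.   4.  11. -31. -19. -30.  -6.  -8. -13. -19. -21.
   7.   9.  14.  34.]
0.15 [ 0.929  0.086  0.203 -0.56 ] 2437 [  4.   8.   6.   5.  10.  19. -17. -17.  -6.   2.  -1.  -9. -18. -22.
 -13.  -5.  15.  49.]
```

Request:
{"op": "drive_tool", "data": {"increments": [[[1, 0.3, 0.35, 0.15, 0], [1, 0.6, 0.7, 0.3, 0], [1, 0.63, 0.75, 0.4, 0], [1, 0.63, 0.75, 0.4, 0]]]}}

```text
time_s: 2.2
tcp_pos: [0.37, 0.1982, 0.0547]
eef_rot: [179.9, 0.0, -17.9]
contact_force: [0.9, 0.5, -0.5]
gripper_width: 0.0877
gripper_force: 0.0
```

Request:
{"op": "drive_tool", "data": {"increments": [[[1, 0.3, 0.35, 0, -0.01], [1, 0.6, 0.7, 0, -0.021], [1, 0.63, 0.75, 0, -0.021], [1, 0.63, 0.75, 0.04, -0.021], [1, 0.63, 0.75, 0.04, -0.021]]]}}

```text
time_s: 2.82
tcp_pos: [0.4144, 0.0903, 0.0502]
eef_rot: [180.0, 0.0, -10.2]
contact_force: [0.1, -0.2, -0.4]
gripper_width: 0.0874
gripper_force: 0.0
```

```bash
python3 - <<'E'
from h import *
im=capture("side"); t=capture("top"); cv2.imwrite("pics/s2.png",np.hstack([cv2.resize(im,(400,300)),cv2.resize(t,(400,300))])[:,:,::-1]); s=r.get_state();print(s["joints"],s["tcp_pos"],s["joint_torque"])
t=s["tcp_pos"]
for z in(.3,.4,.5): print((proj("side",[t[0],t[1],z])/1.6).round(),(proj("top",[t[0],t[1],z])/1.6+[400,0]).round())
E
```

```text
[ 3.91716661e+01  7.27265900e+00 -4.20734625e+01  5.27525480e-03
 -4.06478818e+01  4.06318934e+01] [0.4143991  0.09020227 0.0504163 ] [-1.41434474e-01 -3.06928182e+01  2.03282619e+01  4.79968876e+00
  8.98109749e-02 -2.21717107e-02]
[[237. 105.]] [[548. 155.]]
[[239.  66.]] [[540. 143.]]
[[241.  22.]] [[527. 126.]]
```

View pics/s2.png

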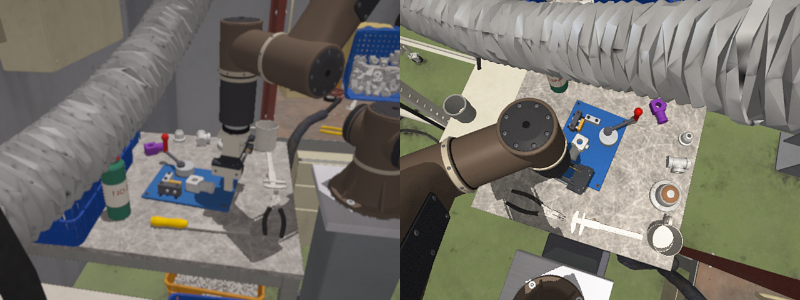

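Request:
{"op": "drive_tool", "data": {"increments": [[[1, 0, 0, 0.2, 0], [1, 0.2, 0, 0.2, 0], [1, 0.4, 0, 0.2, 0], [1, 0.56, 0, 0.2, 0], [1, 0.56, 0, 0.2, 0]]]}}

```text
time_s: 3.55
tcp_pos: [0.4815, 0.0777, 0.0263]
eef_rot: [-180.0, -0.0, -10.3]
contact_force: [-0.9, 0.0, -0.3]
gripper_width: 0.0875
gripper_force: 0.0
```

Request:
{"op": "drive_tool", "data": {"increments": [[[-0.2, 0, 0, 0, 0], [-0.4, 0, 0, 0, 0], [-0.6, 0, 0, 0, 0], [-0.6, 0, 0, 0, 0], [-0.6, 0, 0, 0, 0]]], "squeeze": 15}}

```text
time_s: 4.18
tcp_pos: [0.4806, 0.0769, 0.0264]
eef_rot: [-180.0, -0.0, -10.3]
contact_force: [-0.3, -0.5, 0.3]
gripper_width: 0.0434
gripper_force: 0.0
```

```bash
python3 - <<'E'
from h import *
im=capture("side"); t=capture("top"); 
cv2.imwrite("pics/s3.png",np.hstack([cv2.resize(im[180:400,200:420],(400,400)),cv2.resize(t[:320,180:500],(400,400))])[:,:,::-1]); s=r.get_state();print(s["joints"],s["tcp_pos"],s["contact_force"],s["gripper_width"],s["gripper_force"])
E
```

```text
[ 3.23043390e+01  1.49645538e+01 -3.59988903e+01 -9.37762282e-03
 -3.90141184e+01  4.73978829e+01] [0.48068083 0.07704992 0.0264378 ] [-0.718675    1.41248913  0.69698652] 0.03526848836242397 0.7725424576892692
```

View pics/s3.png

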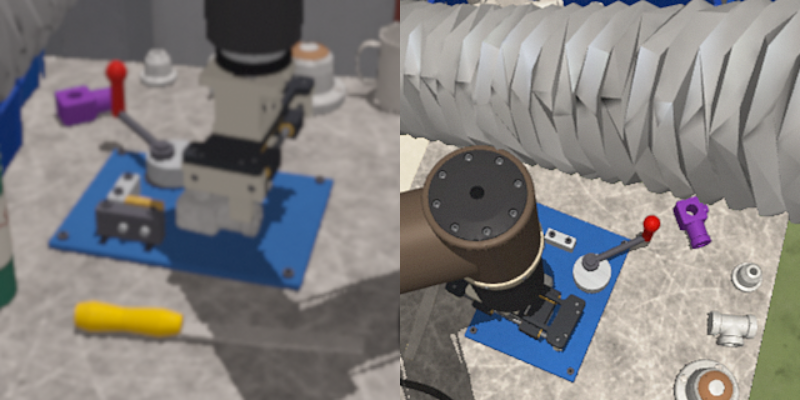

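Request:
{"op": "drive_tool", "data": {"increments": [[[-0.7, 0, 0, 0, 0], [-0.8, 0, 0, 0, 0], [-0.8, 0, 0, 0, 0]]], "squeeze": 15}}

```text
time_s: 4.65
tcp_pos: [0.4819, 0.0769, 0.0288]
eef_rot: [-180.0, -0.1, -10.2]
contact_force: [-6.8, -3.1, 29.6]
gripper_width: 0.011
gripper_force: 16.0
```

Request:
{"op": "drive_tool", "data": {"increments": [[[0, 0, 0, 0, 0], [1, 0, 0, 0, 0], [1, 0, 0, 0, 0], [1, -0.3, 0, 0, 0], [1, -0.5, 0, 0, 0]]]}}

```text
time_s: 5.28
tcp_pos: [0.4203, 0.0872, 0.0261]
eef_rot: [180.0, 0.0, -10.3]
contact_force: [0.2, 0.5, -0.3]
gripper_width: 0.0553
gripper_force: 0.0
```

Request:
{"op": "drive_tool", "data": {"increments": [[[1, -0.4, 0, 0, 0], [1, -0.4, 0, -0.2, 0]]]}}

```text
time_s: 5.52
tcp_pos: [0.3702, 0.0943, 0.0491]
eef_rot: [179.8, 0.2, -10.2]
contact_force: [0.9, 2.0, 0.4]
gripper_width: 0.0753
gripper_force: 0.0
```

```bash
python3 - <<'E'
from h import *
im=capture("side"); t=capture("top"); cv2.imwrite("pics/s4s.png",im[:,:,::-1]);cv2.imwrite("pics/s4t.png",t[:,:,::-1])
cv2.imwrite("pics/s4.png",np.hstack([cv2.resize(im[240:330,235:355],(480,360),interpolation=cv2.INTER_CUBIC),cv2.resize(t[170:260,240:320],(320,360),interpolation=cv2.INTER_CUBIC)])[:,:,::-1]); s=r.get_state();print(s["tcp_pos"],s["contact_force"],s["gripper_width"])
E
```

```text
[0.37508646 0.09728247 0.05222888] [ 1.45280141  0.07009434 -0.41730988] 0.0830747206246524
```

View pics/s4.png

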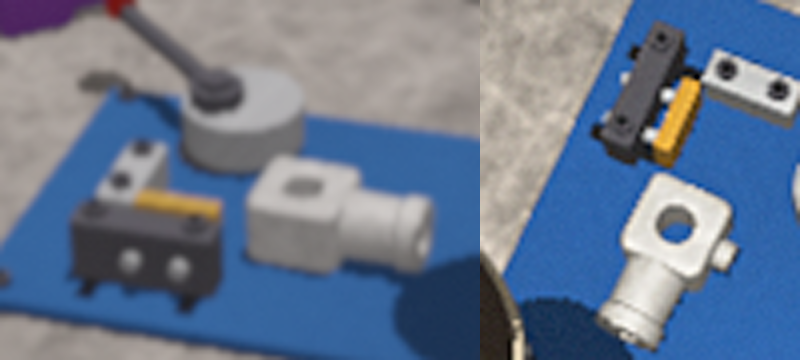

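```bash
cat > tri.py <<'E'
from h import *
def tri(a,b):
    M=[]
    for n,u in(("top",a),("side",b)):
        K,rv,tv=cam(n); M.append(K@np.c_[cv2.Rodrigues(rv)[0],tv])
    X=cv2.triangulatePoints(M[0],M[1],np.array(a,float).reshape(2,1),np.array(b,float).reshape(2,1)); X=(X[:3]/X[3]).ravel()
    return X.round(4), [(proj(n,X)-u).round(1).tolist() for n,u in(("top",a),("side",b))]
E
python3 - <<'E'
from tri import *
c=lambda x,y:((x+.5)/3.7-.5+220,(y+.5)/3.7-.5+150); s=lambda x,y:((x+.5)/7.6-.5+245,(y+.5)/7.6-.5+268)
print("hole0",tri(c(250,283),s(505,147)))
print("far-left corner of top(sq,boss)",tri(c(308,266),s(459,86)))
print("sq,flat",tri(c(236,232),s(384,180)))
print("flat,back",tri(c(199,300),s(556,215)))
print("tail",tri(c(202,376),s(747,225)))
t0=cv2.imread("pics/top0.png",0);t1=cv2.imread("pics/s4t.png",0);s0=cv2.imread("pics/side0.png",0);s1=cv2.imread("pics/s4s.png",0)
for a,b,(x,y,w,h) in((t0,t1,(274,213,30,30)),(s0,s1,(298,280,44,26))):
    M=np.eye(2,3,dtype=np.float32); mask=None
    A=cv2.resize(a[y:y+h,x:x+w],None,fx=4,fy=4,interpolation=3);B=cv2.resize(b[y:y+h,x:x+w],None,fx=4,fy=4,interpolation=3)
    try:
        cc,M=cv2.findTransformECC(A,B,M,cv2.MOTION_EUCLIDEAN,(3,200,1e-5)); cen=M@[w*2,h*2,1]-[w*2,h*2]; print(cc,"shift px",cen/4,"rot",np.degrees(np.arctan2(M[1,0],M[0,0])))
    except Exception as e: print(e)
E
```

```text
hole0 (array([0.5332, 0.0704, 0.0442]), [[[-0.0, 0.2]], [[-0.1, -0.0]]])
far-left corner of top(sq,boss) (array([0.5512, 0.0426, 0.0433]), [[[-0.2, 0.7]], [[-0.5, -0.2]]])
sq,flat (array([0.5605, 0.0875, 0.0424]), [[[0.1, -0.2]], [[0.1, 0.0]]])
flat,back (array([0.516 , 0.0948, 0.0418]), [[[-0.1, 0.2]], [[-0.2, -0.0]]])
tail (array([0.4728, 0.0806, 0.0346]), [[[-0.7, 2.0]], [[-1.6, -0.4]]])
0.99070431398295 shift px [ 1.32534616 -0.54834218] rot -4.154166
0.9917760111089767 shift px [-0.52823022 -1.05897719] rot -2.3588
```

Request:
{"op": "drive_tool", "data": {"increments": [[[-1, 0, -0.3, 0, 0], [-1, 0.3, -0.47, 0, -0.0125], [-1, 0.53, -0.47, 0, -0.0125], [-1, 0.53, -0.47, 0.08, -0.0125], [-1, 0.53, -0.47, 0.15, -0.0125]]], "squeeze": 5}}

```text
time_s: 6.25
tcp_pos: [0.4463, 0.1395, 0.0312]
eef_rot: [179.9, 0.1, -5.9]
contact_force: [0.8, -0.3, -0.6]
gripper_width: 0.0434
gripper_force: 0.0
```

Request:
{"op": "drive_tool", "data": {"increments": [[[-1, 0, 0, 0, 0], [-1, 0, 0, 0, 0], [-1, 0, 0, 0, 0]]]}}

```text
time_s: 6.62
tcp_pos: [0.447, 0.1406, 0.0328]
eef_rot: [-180.0, -0.0, -5.8]
contact_force: [0.7, 0.5, 0.5]
gripper_width: 0.0133
gripper_force: 0.0
```

Request:
{"op": "drive_tool", "data": {"increments": [[[-1, 0, 0, 0, 0], [-1, 0.3, 0, 0, 0], [-1, 0.6, 0, 0, 0], [-1, 0.72, 0, 0, 0], [-1, 0.72, 0, 0, 0]]]}}

```text
time_s: 7.25
tcp_pos: [0.5332, 0.1313, 0.032]
eef_rot: [180.0, 0.0, -5.9]
contact_force: [-0.9, 0.1, -0.2]
gripper_width: 0.0006
gripper_force: 0.0
```

```bash
cat > st.py <<'E'
from h import *
F=np.load("F.npy"); s=r.get_state(); d=s["tcp_pos"][:2]-F[:2]; c,q=np.cos(F[2]),np.sin(F[2])
R=np.array([[c,q],[-q,c]])
print("t",s["time_s"],"fix mm",(R@d*1e3).round(1),"z",s["tcp_pos"][2].round(4),"yaw rel",round(float(s["eef_rot"][2]-np.degrees(F[2])),2),"f fix",(R@s["contact_force"][:2]).round(1),s["contact_force"][2].round(1),"w",s["gripper_width"],s["gripper_force"],"tau",s["joint_torque"].round(1))
E
python3 st.py
```

```text
t 7.25 fix mm [-64.4  82.9] z 0.032 yaw rel -0.17 f fix [-0.9 -0. ] -0.2 w 0.0005513608531072424 0.0 tau [ -0.5 -47.9  22.3   5.3   0.1   0.2]
```

Request:
{"op": "drive_tool", "data": {"increments": [[[-1, 0, 0.06, 0, 0], [-1, 0, 0.12, 0, 0], [-1, 0, 0.17, 0, 0], [-1, 0, 0.215, 0, 0], [-1, 0, 0.215, 0, 0]]]}}

```text
time_s: 7.88
tcp_pos: [0.5302, 0.1055, 0.0325]
eef_rot: [-180.0, -0.0, -5.8]
contact_force: [-0.0, -0.3, -0.2]
gripper_width: 0.0005
gripper_force: 0.0
```

Request:
{"op": "drive_tool", "data": {"increments": [[[-1, 0, -0.1, 0, 0], [-1, 0, -0.2, 0, 0], [-1, -0.4, -0.2, 0, 0], [-1, -0.8, -0.2, 0, 0], [-1, -0.9, -0.2, 0, 0]]]}}

```text
time_s: 8.5
tcp_pos: [0.423, 0.1411, 0.0323]
eef_rot: [180.0, 0.0, -5.7]
contact_force: [-0.0, 0.1, 0.3]
gripper_width: 0.0009
gripper_force: 0.0
```

Request:
{"op": "drive_tool", "data": {"increments": [[[-1, -0.2, 0, 0, 0], [-1, -0.3, 0.3, 0, 0], [-1, -0.3, 0.5, 0, 0], [-1, -0.3, 0.5, 0, 0]]]}}

```text
time_s: 9.0
tcp_pos: [0.3836, 0.0845, 0.0326]
eef_rot: [-180.0, -0.0, -5.8]
contact_force: [0.1, 0.5, 0.1]
gripper_width: 0.0004
gripper_force: 0.0
```

```bash
cat > look.py <<'E'
import sys
from tri import *
F=np.load("F.npy"); nm=sys.argv[1]
t=capture("top")[:,:,::-1]; s=capture("side")[:,:,::-1]; cv2.imwrite(f"pics/{nm}t.png",t); cv2.imwrite(f"pics/{nm}s.png",s)
def px(p,cx,y0): return p
c,q=np.cos(F[2]),np.sin(F[2])
# find the hole: match template of hole patches from the first pictures
t0=cv2.imread("pics/top0.png",0); s0=cv2.imread("pics/side0.png",0)
res=[]
for im,im0,h,roi in((t,t0,(287.2,226.1),(265,185,60,70)),(s,s0,(311.0,286.9),(270,255,70,60))):
    g=cv2.cvtColor(np.ascontiguousarray(im),6); k=4
    a=cv2.resize(im0,None,fx=k,fy=k,interpolation=3); x,y=[int(round((v+.5)*k)) for v in h]; w=24
    T=a[y-w:y+w,x-w:x+w]; x0,y0,W,H=roi; b=cv2.resize(g[y0:y0+H,x0:x0+W],None,fx=k,fy=k,interpolation=3)
    m=cv2.matchTemplate(b,T,5); _,v,_,l=cv2.minMaxLoc(m); u=((l[0]+w)/k-.5+x0+h[0]-((x)/k-.5),(l[1]+w)/k-.5+y0+h[1]-(y/k-.5)); res.append(u); print("score",round(v,3),np.round(u,2))
X,e=tri(*res); d=X[:2]-F[:2]; print("hole",X,e,"fix mm",np.round([c*d[0]+q*d[1],-q*d[0]+c*d[1]],4)*1e3)
E
python3 st.py; python3 look.py s5
```

```text
t 9.0 fix mm [-208.6   21.5] z 0.0326 yaw rel -0.14 f fix [0.1 0.5] 0.1 w 0.00037638613714527196 0.0 tau [ -0.5 -28.2  17.8   4.2  -0.    0.3]
score 0.945 [288.2 226.1]
score 0.969 [310.  285.9]
hole [0.5348 0.0685 0.0448] [[[0.1, -0.3]], [[0.3, 0.1]]] fix mm [-56.6  20.5]
```

```bash
python3 - <<'E'
from h import *
for P in((.4807,.077),):
    for dy in(-.03,0,.03):
        for z in(.015,.026,.045): q=proj("side",[P[0],P[1]+dy,z])[0]; print(dy,z,((q-[200,180])*400/220).round())
# where differs current side pic from initial along the tool column: lowest changed row near the fingertip
a=cv2.imread("pics/s5s.png").astype(int); b=cv2.imread("pics/side0.png").astype(int)
P=np.array([.3836,.0845]); 
for z in(.0,.0216,.0326,.05,.06): print(z,proj("side",[*P,z]).round(1),proj("top",[*P,z]).round(1))
u=proj("side",[*P,.03])[0].round().astype(int)
D=(abs(a-b).sum(2)); 
for y in range(u[1]-30,u[1]+22,2): print(y,''.join('#' if D[y,x]>90 else '.' for x in range(u[0]-35,u[0]+36)))
E
```

```text
-0.03 0.015 [253. 209.]
-0.03 0.026 [254. 201.]
-0.03 0.045 [254. 186.]
0 0.015 [250. 225.]
0 0.026 [250. 216.]
0 0.045 [250. 201.]
0.03 0.015 [246. 242.]
0.03 0.026 [246. 233.]
0.03 0.045 [246. 218.]
0.0 [[387.3 317.1]] [[259.7 296.6]]
0.0216 [[388.  307.9]] [[258.4 295.2]]
0.0326 [[388.3 303.1]] [[257.7 294.5]]
0.05 [[388.9 295.4]] [[256.6 293.4]]
0.06 [[389.2 290.9]] [[256.  292.7]]
274 ........###################################################............
276 ........##......##########################################.............
278 .......#################......##########################...............
280 ........######################.........#################...............
282 ........#####################..........................................
284 ........#####################..........................................
286 ........####################..................####.....................
288 ........####################.................######....................
290 ...............############....................##......................
292 .......................
[... 564 characters left out ...]
................
308 ##################################..####...###.........................
310 ###############################################........................
312 ################################################.......................
314 ################################################.......................
316 ###############################################........................
318 ##############################################.........................
320 ###########################################............................
322 #############################################..........................
324 ##############################################.........................
```

```bash
python3 - <<'E'
from h import *
P=[.3836,.0845]
out=[]
for n,f,(x0,y0) in(("side","pics/s5s.png",(335,235)),("top","pics/s5t.png",(215,240))):
    im=cv2.resize(cv2.imread(f)[y0:y0+100,x0:x0+80],None,fx=5,fy=5,interpolation=3)
    for z in(.0216,.0326,.0406,.0876):
        q=(proj(n,[*P,z])[0]-[x0,y0]+.5)*5; cv2.drawMarker(im,tuple(int(v) for v in q),(0,0,255),0,10,1)
    out.append(im)
cv2.imwrite("pics/v10.png",np.hstack(out))
E
```

```text
(no output)
```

View pics/v10.png

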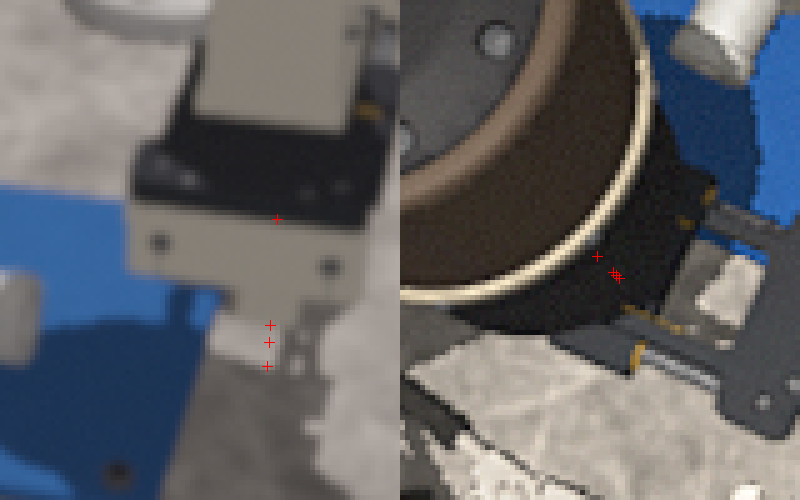

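Request:
{"op": "drive_tool", "data": {"increments": [[[-1, 0, 0, 0.1, 0], [-1, 0, 0, 0.17, 0], [-1, 0, 0, 0.19, 0], [-1, 0, 0, 0.19, 0]]]}}

```text
time_s: 9.6
tcp_pos: [0.3835, 0.0849, 0.0094]
eef_rot: [180.0, 0.0, -5.8]
contact_force: [-0.2, 0.0, -0.4]
gripper_width: -0.0001
gripper_force: 0.0
```

```bash
python3 st.py
```

```text
t 9.6 fix mm [-208.7   21.8] z 0.0094 yaw rel -0.09 f fix [-0.2 -0. ] -0.4 w -6.138119230173064e-05 0.0 tau [  0.  -29.2  16.8   4.    0.1  -0. ]
```

Request:
{"op": "drive_tool", "data": {"increments": [[[-1, 0, 0, 0.04, 0], [-1, 0, 0, 0.04, 0]]]}}

```text
time_s: 9.85
tcp_pos: [0.3833, 0.0846, 0.0046]
eef_rot: [180.0, 0.0, -5.8]
contact_force: [-0.9, -0.8, -0.5]
gripper_width: 0.0002
gripper_force: 0.0
```

Request:
{"op": "drive_tool", "data": {"increments": [[[-1, 0, 0, 0.03, 0], [-1, 0, 0, 0.03, 0]]]}}

```text
time_s: 10.1
tcp_pos: [0.3833, 0.0845, 0.001]
eef_rot: [180.0, 0.0, -5.8]
contact_force: [0.2, 0.2, -0.4]
gripper_width: 0.0007
gripper_force: 0.0
```

Request:
{"op": "drive_tool", "data": {"increments": [[[-1, 0, 0, 0.03, 0], [-1, 0, 0, 0.03, 0]]]}}

```text
time_s: 10.35
tcp_pos: [0.3833, 0.0845, -0.0027]
eef_rot: [180.0, 0.0, -5.8]
contact_force: [-0.1, 0.5, -0.6]
gripper_width: 0.0005
gripper_force: 0.0
```

Request:
{"op": "drive_tool", "data": {"increments": [[[-1, 0, 0, 0.03, 0], [-1, 0, 0, 0.03, 0]]]}}

```text
time_s: 10.6
tcp_pos: [0.3833, 0.0845, -0.0063]
eef_rot: [180.0, 0.0, -5.8]
contact_force: [-0.6, -0.2, 0.2]
gripper_width: 0.0005
gripper_force: 0.0
```

Request:
{"op": "drive_tool", "data": {"increments": [[[-1, 0, 0, 0.03, 0], [-1, 0, 0, 0.03, 0]]]}}

```text
time_s: 10.85
tcp_pos: [0.3833, 0.0845, -0.0099]
eef_rot: [180.0, 0.0, -5.8]
contact_force: [-0.3, -0.1, -0.6]
gripper_width: 0.0003
gripper_force: 0.0
```

Request:
{"op": "drive_tool", "data": {"increments": [[[-1, 0, 0, 0.03, 0], [-1, 0, 0, 0.03, 0]]]}}

```text
time_s: 11.1
tcp_pos: [0.3833, 0.0845, -0.0135]
eef_rot: [180.0, 0.0, -5.8]
contact_force: [0.3, 0.3, 0.1]
gripper_width: 0.0007
gripper_force: 0.0
```

Request:
{"op": "drive_tool", "data": {"increments": [[[-1, 0, 0, 0.025, 0], [-1, 0, 0, 0.025, 0]]]}}

```text
time_s: 11.35
tcp_pos: [0.3837, 0.0848, -0.0153]
eef_rot: [-180.0, -0.0, -5.8]
contact_force: [-7.5, -0.8, 25.5]
gripper_width: 0.0003
gripper_force: 13.0
```

```bash
python3 - <<'E'
from h import *
s=r.get_state(); print(s["tcp_pos"],s["contact_force"],s["joints"].round(2))
j=np.radians(s["joints"]); print(.6006*np.cos(j[1])-.463*np.sin(j[1]-j[2])-.194)
a=capture("side")[:,:,::-1].astype(int); cv2.imwrite("pics/s6s.png",a); b=cv2.imread("pics/s5s.png").astype(int)
P=s["tcp_pos"][:2]
for z in(0,.02,.04): print(z,proj("side",[*P,z]).round(1))
# white pad columns: print brightness down the column for both pictures
for x in(378,382,386): print(x,"now",a[290:330:2,x].sum(1).tolist(),"\n   before",b[290:330:2,x].sum(1).tolist())
E
```

```text
[ 0.38366079  0.08480094 -0.01525735] [-7.47827823 -0.83467768 25.49333343] [ 4.170e+01  1.197e+01 -5.000e+01  4.000e-02 -2.802e+01  4.250e+01]
-0.01512556357008471
0 [[387.3 317.2]]
0.02 [[387.9 308.7]]
0.04 [[388.5 299.9]]
378 now [92, 95, 94, 97, 99, 108, 274, 377, 381, 381, 381, 383, 370, 284, 263, 268, 266, 266, 280, 278] 
   before [372, 280, 245, 282, 386, 434, 483, 458, 320, 289, 277, 265, 252, 253, 264, 267, 264, 266, 279, 276]
382 now [92, 98, 91, 91, 99, 104, 205, 366, 381, 382, 381, 382, 381, 379, 372, 320, 277, 265, 253, 258] 
   before [379, 352, 323, 335, 396, 460, 472, 477, 397, 262, 269, 279, 278, 277, 280, 279, 277, 263, 250, 259]
386 now [97, 92, 91, 96, 98, 102, 162, 339, 381, 381, 383, 381, 381, 376, 378, 346, 291, 286, 282, 273] 
   before [379, 380, 375, 375, 380, 430, 452, 474, 471, 330, 250, 274, 275, 264, 268, 271, 285, 288, 278, 273][ WARN:0@1.765] global loadsave.cpp:1063 imwrite_ Unsupported depth image for selected encoder is fallbacked to CV_8U.
```

Request:
{"op": "drive_tool", "data": {"increments": [[[-1, 0, 0, -0.1, 0], [-1, 0, 0, -0.2, 0]]]}}

```text
time_s: 11.65
tcp_pos: [0.3834, 0.0846, 0.008]
eef_rot: [180.0, 0.0, -5.8]
contact_force: [0.2, -0.4, 0.5]
gripper_width: 0.0006
gripper_force: 0.0
```

```bash
python3 - <<'E'
from h import *
print(ray("side",[(378,303),(389,303),(384,308)],0.).round(3)); print(ray("top",[(282,298)],0.).round(3))
a=capture("side")[:,:,::-1]; cv2.imwrite("pics/s7s.png",a); a=a.astype(int)
print(r.get_state()["tcp_pos"])
for x in range(366,402,4): print(x,a[286:326:2,x].sum(1).tolist())
E
```

```text
[[0.404 0.041 0.   ]
 [0.383 0.038 0.   ]
 [0.392 0.056 0.   ]]
[[0.394 0.039 0.   ]]
[0.38409659 0.08512367 0.00922248]
366 [106, 175, 343, 378, 314, 223, 309, 356, 318, 196, 163, 166, 166, 164, 164, 166, 165, 165, 168, 166]
370 [120, 130, 306, 378, 380, 372, 380, 381, 359, 246, 168, 166, 162, 162, 163, 165, 171, 186, 210, 235]
374 [132, 111, 260, 372, 381, 381, 378, 380, 373, 288, 186, 206, 227, 250, 246, 250, 257, 260, 266, 272]
378 [101, 100, 201, 352, 381, 381, 381, 380, 379, 353, 286, 289, 278, 266, 251, 255, 261, 269, 266, 266]
382 [97, 98, 149, 326, 379, 381, 383, 380, 381, 373, 352, 350, 319, 283, 277, 278, 279, 281, 276, 262]
386 [96, 102, 115, 278, 376, 381, 381, 380, 381, 376, 375, 375, 351, 287, 277, 265, 266, 275, 284, 286]
390 [96, 99, 101, 224, 362, 379, 381, 380, 383, 378, 375, 377, 367, 294, 254, 266, 254, 245, 241, 244]
394 [120, 115, 102, 171, 340, 381, 382, 380, 378, 381, 367, 331, 299, 283, 267, 261, 264, 259, 251, 254]
398 [100, 102, 96, 132, 300, 378, 369, 313, 325, 372, 367, 306, 262, 282, 292, 285, 326, 436, 308, 268]
```

Request:
{"op": "drive_tool", "data": {"increments": [[[-0.1, 0, 0, -0.15, 0], [-0.1, 0, 0, -0.15, 0], [-0.1, 0, 0, -0.15, 0], [-0.1, 0, 0, -0.05, 0], [-0.1, 0, 0, 0, 0]]]}}

```text
time_s: 12.32
tcp_pos: [0.3829, 0.0842, 0.0068]
eef_rot: [179.9, 0.1, -5.8]
contact_force: [-0.0, -0.5, 0.2]
gripper_width: 0.0386
gripper_force: 0.0
```

Request:
{"op": "drive_tool", "data": {"increments": [[[-0.1, 0, 0, 0.04, 0], [-0.1, 0, 0, 0.04, 0]]]}}

```text
time_s: 12.58
tcp_pos: [0.3832, 0.0844, 0.0025]
eef_rot: [179.9, 0.0, -5.8]
contact_force: [0.6, 0.2, -0.2]
gripper_width: 0.0392
gripper_force: 0.0
```

Request:
{"op": "drive_tool", "data": {"increments": [[[-0.1, 0, 0, 0.03, 0], [-0.1, 0, 0, 0.03, 0]]]}}

```text
time_s: 12.82
tcp_pos: [0.3834, 0.0846, -0.0007]
eef_rot: [180.0, 0.0, -5.8]
contact_force: [0.3, 0.4, -0.0]
gripper_width: 0.0393
gripper_force: 0.0
```

Request:
{"op": "drive_tool", "data": {"increments": [[[-0.1, 0, 0, 0.03, 0], [-0.1, 0, 0, 0.03, 0]]]}}

```text
time_s: 13.08
tcp_pos: [0.3833, 0.0846, -0.0044]
eef_rot: [180.0, 0.0, -5.8]
contact_force: [0.7, 0.2, 0.3]
gripper_width: 0.0392
gripper_force: 0.0
```

Request:
{"op": "drive_tool", "data": {"increments": [[[-0.1, 0, 0, 0.03, 0], [-0.1, 0, 0, 0.03, 0]]]}}

```text
time_s: 13.32
tcp_pos: [0.3833, 0.0845, -0.0081]
eef_rot: [180.0, 0.0, -5.8]
contact_force: [0.1, 0.1, 0.7]
gripper_width: 0.0396
gripper_force: 0.0
```

Request:
{"op": "drive_tool", "data": {"increments": [[[-0.1, 0, 0, 0.025, 0], [-0.1, 0, 0, 0.025, 0]]]}}

```text
time_s: 13.58
tcp_pos: [0.3833, 0.0846, -0.011]
eef_rot: [180.0, 0.0, -5.8]
contact_force: [0.8, -0.6, 0.1]
gripper_width: 0.0394
gripper_force: 0.0
```

Request:
{"op": "drive_tool", "data": {"increments": [[[-0.1, 0, 0, 0.025, 0], [-0.1, 0, 0, 0.025, 0]]]}}

```text
time_s: 13.82
tcp_pos: [0.3833, 0.0845, -0.0141]
eef_rot: [180.0, 0.0, -5.8]
contact_force: [1.1, -1.0, -0.2]
gripper_width: 0.0396
gripper_force: 0.0
```

Request:
{"op": "drive_tool", "data": {"increments": [[[1, 0, 0, -0.12, 0], [1, 0, 0, -0.12, 0], [1, 0, 0, -0.12, 0], [1, 0, 0, -0.12, 0], [1, 0, 0, -0.12, 0]]]}}

```text
time_s: 14.45
tcp_pos: [0.3833, 0.0845, 0.0003]
eef_rot: [180.0, 0.0, -5.8]
contact_force: [-0.1, -0.7, 0.1]
gripper_width: 0.0834
gripper_force: 0.0
```

Request:
{"op": "drive_tool", "data": {"increments": [[[1, 0.3, 0.01, 0, 0], [1, 0.6, 0.01, 0, 0], [1, 0.8, 0.01, 0, 0], [1, 0.87, 0.01, 0, 0], [1, 0.87, 0.01, 0, 0]]]}}

```text
time_s: 15.08
tcp_pos: [0.4868, 0.0726, 0.0001]
eef_rot: [180.0, 0.0, -5.8]
contact_force: [-0.0, -0.8, 0.1]
gripper_width: 0.0876
gripper_force: 0.0
```

Request:
{"op": "drive_tool", "data": {"increments": [[[-0.3, 0, 0, 0, 0], [-0.3, 0, 0, 0, 0], [-0.3, 0, 0, 0, 0], [-0.3, 0, 0, 0, 0], [-0.3, 0, 0, 0, 0]]], "squeeze": 15}}

```text
time_s: 15.7
tcp_pos: [0.4872, 0.073, 0.0006]
eef_rot: [-180.0, -0.0, -5.8]
contact_force: [0.1, 0.9, 1.4]
gripper_width: 0.0431
gripper_force: 0.6
```

Request:
{"op": "drive_tool", "data": {"increments": [[[-0.3, 0, 0, 0, 0], [-0.3, 0, 0, 0, 0]]]}}

```text
time_s: 15.95
tcp_pos: [0.4873, 0.0731, 0.0006]
eef_rot: [-180.0, -0.0, -5.8]
contact_force: [-0.5, 1.2, 1.0]
gripper_width: 0.0412
gripper_force: 14.6
```

```bash
python3 st.py; python3 look.py s8
```

```text
t 15.95 fix mm [-104.3   20.4] z 0.0006 yaw rel -0.1 f fix [-0.7  1.2] 1.0 w 0.04117895108481756 14.59898343833629 tau [ -0.9 -42.9  17.7   4.5  -0.   -0.1]
score 0.486 [304.2 198.1]
score 0.734 [293.5 283.9]
hole [0.5836 0.0549 0.0412] [[[-2.4, 8.5]], [[-6.3, -2.3]]] fix mm [-6.7 11.8]
```

Request:
{"op": "drive_tool", "data": {"increments": [[[-0.3, 0, 0.04, 0, 0], [-0.3, 0, 0.075, 0, 0], [-0.3, 0.15, 0.075, 0, 0], [-0.3, 0.3, 0.075, 0, 0], [-0.3, 0.3, 0.075, 0, 0]]], "squeeze": 25}}

```text
time_s: 16.68
tcp_pos: [0.5232, 0.0599, 0.0006]
eef_rot: [-180.0, -0.1, -5.8]
contact_force: [1.6, -0.4, 1.3]
gripper_width: 0.0407
gripper_force: 24.1
```

```bash
python3 st.py; python3 look.py s9
```

```text
t 16.675 fix mm [-67.3  10.8] z 0.0006 yaw rel -0.15 f fix [ 1.6 -0.3] 1.3 w 0.040692463487043695 24.140356253483333 tau [  0.2 -45.8  17.6   3.7  -0.8   0.2]
score 0.554 [306.2 226.1]
score 0.626 [318.5 288.4]
hole [0.5352 0.0353 0.0212] [[[-2.2, 7.1]], [[-5.3, -1.7]]] fix mm [-52.9 -12.5]
```

Request:
{"op": "drive_tool", "data": {"increments": [[[-0.3, 0.06, 0, 0, 0], [-0.3, 0.12, 0, 0, 0], [-0.3, 0.12, 0, 0, 0]]]}}

```text
time_s: 17.15
tcp_pos: [0.5354, 0.0584, 0.0006]
eef_rot: [180.0, 0.1, -5.8]
contact_force: [-1.5, -2.0, 4.3]
gripper_width: 0.0406
gripper_force: 24.4
```

Request:
{"op": "drive_tool", "data": {"increments": [[[-0.3, 0.025, 0, 0, 0], [-0.3, 0.025, 0, 0, 0]]]}}

```text
time_s: 17.4
tcp_pos: [0.5378, 0.0581, 0.0006]
eef_rot: [179.9, 0.1, -5.8]
contact_force: [-3.1, -0.7, 7.2]
gripper_width: 0.0405
gripper_force: 24.7
```

```bash
python3 st.py
```

```text
t 17.4 fix mm [-52.6  10.4] z 0.0006 yaw rel -0.11 f fix [-3. -1.] 7.2 w 0.040542928289880986 24.667890218552202 tau [  0.1 -46.7  20.    4.6   1.3   0. ]
```

Request:
{"op": "drive_tool", "data": {"increments": [[[-0.3, 0.025, 0, 0, 0], [-0.3, 0.025, 0, 0, 0]]]}}

```text
time_s: 17.65
tcp_pos: [0.5408, 0.0578, 0.0006]
eef_rot: [179.9, 0.1, -5.8]
contact_force: [-3.2, -0.1, 6.5]
gripper_width: 0.0407
gripper_force: 24.7
```

Request:
{"op": "drive_tool", "data": {"increments": [[[-0.3, 0.025, 0, 0, 0], [-0.3, 0.025, 0, 0, 0]]]}}

```text
time_s: 17.9
tcp_pos: [0.5425, 0.0574, 0.0005]
eef_rot: [179.9, 0.2, -5.8]
contact_force: [-9.1, 1.8, 11.3]
gripper_width: 0.0405
gripper_force: 25.1
```

```bash
python3 st.py
```

```text
t 17.9 fix mm [-47.8  10.3] z 0.0005 yaw rel -0.12 f fix [-9.3  0.9] 11.3 w 0.040527737390544744 25.0615663791541 tau [ -1.7 -45.4  21.4   5.6   2.5  -0.1]
```

Request:
{"op": "drive_tool", "data": {"increments": [[[-0.3, 0.012, 0, 0, 0], [-0.3, 0.012, -0.015, 0, 0], [-0.3, 0.012, -0.025, 0, 0], [-0.3, 0.012, -0.025, 0, 0]]]}}

```text
time_s: 18.4
tcp_pos: [0.5424, 0.0579, 0.0005]
eef_rot: [179.7, 0.4, -5.9]
contact_force: [-10.1, -8.1, 16.6]
gripper_width: 0.041
gripper_force: 25.4
```

```bash
python3 st.py
```

```text
t 18.4 fix mm [-47.9  10.7] z 0.0005 yaw rel -0.16 f fix [-9.2 -9.1] 16.6 w 0.04100346685517858 25.376921430579387 tau [  4.1 -44.   24.2   4.    4.8   0.1]
```

Request:
{"op": "drive_tool", "data": {"increments": [[[-0.3, -0.008, 0.02, 0, 0], [-0.3, -0.008, 0.02, 0, 0], [0.1, -0.008, 0.02, 0, 0], [0.4, -0.008, 0.02, 0, 0], [0.4, -0.008, 0.02, 0, 0]]]}}

```text
time_s: 19.02
tcp_pos: [0.546, 0.0586, 0.0005]
eef_rot: [-180.0, -0.0, -5.8]
contact_force: [-0.3, -0.9, 1.1]
gripper_width: 0.0597
gripper_force: 0.0
```

```bash
python3 st.py
```

```text
t 19.025 fix mm [-44.5  11.8] z 0.0005 yaw rel -0.1 f fix [-0.2 -1. ] 1.1 w 0.05969550318010711 0.0 tau [  0.  -50.5  19.4   4.6   0.1  -0. ]
```

Request:
{"op": "drive_tool", "data": {"increments": [[[0.4, 0, 0, 0, 0], [0.4, -0.3, 0, 0, 0], [0.4, -0.6, 0, 0, 0], [0.4, -0.9, 0, 0, 0], [0.4, -1, 0, 0, 0]]]}}

```text
time_s: 19.65
tcp_pos: [0.4248, 0.0704, 0.0006]
eef_rot: [180.0, 0.0, -5.8]
contact_force: [0.1, -0.2, -0.5]
gripper_width: 0.0612
gripper_force: 0.0
```

Request:
{"op": "drive_tool", "data": {"increments": [[[0.4, -0.2, 0, 0, 0], [0.4, -0.3, 0, 0, 0], [0.4, -0.3, 0, 0, 0]]]}}

```text
time_s: 20.02
tcp_pos: [0.3908, 0.0746, 0.0008]
eef_rot: [-180.0, -0.0, -5.7]
contact_force: [0.3, 0.0, -0.3]
gripper_width: 0.0612
gripper_force: 0.0
```

```bash
python3 st.py; python3 look.py s10
```

```text
t 20.025 fix mm [-200.4   12.3] z 0.0008 yaw rel -0.05 f fix [0.3 0. ] -0.3 w 0.061172548014950576 0.0 tau [  0.3 -31.7  15.4   3.6   0.1  -0.2]
score 0.962 [304.2 203.1]
score 0.967 [284.  278.9]
hole [0.5909 0.0519 0.0449] [[[-0.1, 0.2]], [[-0.1, -0.1]]] fix mm [0.9 9.6]
```

```bash
cat > asc.py <<'E'
import cv2,numpy as np,sys
f,x0,y0,w,h,k=sys.argv[1],*map(int,sys.argv[2:7])
im=cv2.resize(cv2.imread(f)[y0:y0+h,x0:x0+w],None,fx=k,fy=k//1,interpolation=3); hsv=cv2.cvtColor(im,40)
for y in range(0,im.shape[0],2 if k>1 else 1):
    s=''
    for x in range(im.shape[1]):
        H,S,V=hsv[y,x]; s+='O' if 8<H<32 and S>120 else '.' if 95<H<130 and S>130 else 'R' if (H<8 or H>172) and S>130 else 'd' if V<90 else '#' if V>150 else '+'
    print(y/k+y0,s)
E
python3 asc.py pics/s10t.png 278 175 50 42 2; python3 asc.py pics/s10s.png 250 268 60 36 2
```

```text
175.0 ..........++++++..........................................................................##########
176.0 ..........++++++++++..........................................................................######
177.0 ........++++++dd++++++++++..........................................................................
178.0 ........++++dddddd++++++dd..........................................................................
179.0 ......++++++dddddddd++++dd..........................................................................
180.0 ......++++dddddddddddddddd..........................................................................
181.0 ....++++dddddddddddddddddd..........................................................................
182.0 dddddd++++dddddddd++dddddddd............######......................................................
183.0 OOdd++++++++dddddd++dddddddd............##########..................................................
184.0 dddd++++++++++++++dddddddd............##########++######............................................
185.0 ++++++++++++++++++dddddd
[... 7265 characters left out ...]
+++++++dddddddddd++++dddd++++++++++......dddd++++++++++++++++++++
299.0 ......dddddddddddddddddddddddddddddddddddddddddddddddddddddddddddddddd++++++dddddd++++++........................++++++++
300.0 ......dddddddddddddddddddddddddddddddddddddddddddddddddddddddddddddddddddddddddddd++++..............................++++
301.0 ......dddddddddddddddddddddddddddddddddddddddddddddddddddddddddddddddddddddddddd++......................................
302.0 ......dddddddddddddddddddddddddddd++++dddddddddddddddddddddddddddddddddddddddddd++......................................
303.0 ......++dddddddddddddddddddddd++++++++++dddddddddddddddddddddddddddddddddddddddd++......................................
```

```bash
python3 - <<'E'
from h import *
t0=cv2.imread("pics/top0.png").astype(int)
for f,P in(("s8t",(.4873,.0731,.0006)),("s9t",(.5232,.0599,.0006))):
    a=cv2.imread(f"pics/{f}.png").astype(int); D=abs(a-t0).sum(2)>60
    th=np.linspace(0,2*np.pi,12,endpoint=False)
    for dz in(.40,.45):
        q=proj("top",[(P[0]+.05*np.cos(t),P[1]+.05*np.sin(t),P[2]+dz) for t in th]); print(f,dz,"cap x",q[:,0].min().round(),q[:,0].max().round(),"y",q[:,1].min().round(),q[:,1].max().round())
    for y in range(70,190,5): xs=np.nonzero(D[y,150:420])[0]; print(y,(xs.min()+150,xs.max()+150,len(xs)) if len(xs) else None,end=' ')
    print()
E
for f in top0 s9t; do python3 asc.py pics/$f.png 180 90 140 50 1 | awk 'NR%3==1'; done
```

```text
s8t 0.4 cap x 217.0 296.0 y 144.0 217.0
s8t 0.45 cap x 207.0 294.0 y 124.0 203.0
70 (np.int64(150), np.int64(419), 217) 75 (np.int64(150), np.int64(419), 205) 80 (np.int64(151), np.int64(419), 200) 85 (np.int64(152), np.int64(419), 193) 90 (np.int64(156), np.int64(416), 183) 95 (np.int64(150), np.int64(419), 176) 100 (np.int64(150), np.int64(419), 173) 105 (np.int64(150), np.int64(419), 186) 110 (np.int64(150), np.int64(419), 180) 115 (np.int64(150), np.int64(419), 170) 120 (np.int64(150), np.int64(415), 181) 125 (np.int64(150), np.int64(418), 174) 130 (np.int64(150), np.int64(419), 170) 135 (np.int64(150), np.int64(415), 178) 140 (np.int64(150), np.int64(416), 194) 145 (np.int64(150), np.int64(418), 203) 150 (np.int64(150), np.int64(416), 233) 155 (np.int64(150), np.int64(416), 246) 160 (np.int64(150), np.int64(416), 259) 165 (np.int64(150), np.int64(419), 248) 170 (np.int64(150), np.int64(418), 247) 175 (np.int64(150), np.int64(419), 225) 180 (np.int64(150), np.int64(419), 210) 185 (np.int64(150), np.int64(419), 204) 
s9t 0.4 cap x 236.0 314.0 y 122.0 193.0
s9t 0.45 cap x 229.0 314
[... 5261 characters left out ...]
#########################++++dddddddddddddddddddddddddd+++++++++++++++ddddd++++++++++++++++++++++########+++++++
129.0 ###################################################++++++dddddddddddddddddddddddddddddddddddddddd+++++dddddd+++++++++++++++++++++++####+++++
132.0 ################################+++++++dddddddd+++d+++++dddddddddddddddddddddddddddddddddddddddddddddddddd++ddd+++++++++++++++++++++++++++++
135.0 ###############+++++++ddddd+++++++++++++++++++++++++++++ddddddddddddddddddddddddddddddddddddddddddddddddddddddddddddddd+dd++d+++++++++++++++
138.0 ++++ddddddd++++++++++++++++++++++++++++++++++++++++++++dddddddddddddddddddddddddddddddddddddddddddddddddddddddddddddddddddddddddd+++++++++dd
```

Request:
{"op": "drive_tool", "data": {"increments": [[[0.14, 0, 0, -0.37, 0], [0.14, 0, 0.3, -0.37, 0], [0.14, 0.1, 0.7, -0.37, 0], [0.14, 0.2, 0.9, -0.37, 0], [0.14, 0.2, 0.9, -0.37, 0]]]}}

```text
time_s: 20.75
tcp_pos: [0.4048, -0.037, 0.0449]
eef_rot: [180.0, -0.0, -6.0]
contact_force: [0.4, -0.1, 0.5]
gripper_width: 0.0505
gripper_force: 0.0
```

Request:
{"op": "drive_tool", "data": {"increments": [[[0.14, 0.1, 0.2, 0, 0], [0.14, 0.4, 0.2, 0, 0], [0.14, 0.7, 0.2, 0, 0], [0.14, 0.9, 0.2, 0, 0], [0.14, 0.9, 0.2, 0, 0]]]}}

```text
time_s: 21.38
tcp_pos: [0.5106, -0.0701, 0.0445]
eef_rot: [180.0, -0.0, -5.8]
contact_force: [-1.1, 0.4, 0.8]
gripper_width: 0.0498
gripper_force: 0.0
```

```bash
python3 st.py; python3 look.py s11; python3 - <<'E'
from h import *
for n,u in(("purple",(414,178)),("cap",(457,221)),("bonnet",(430,312))): print(n,ray("top",[u],.02).round(3))
# red ball now, both views
from tri import tri
q=[]
for f in("s11t","s11s"):
    im=cv2.imread(f"pics/{f}.png"); h=cv2.cvtColor(im,40); m=cv2.inRange(h,(0,150,90),(6,255,255))|cv2.inRange(h,(174,150,90),(180,255,255))
    n,l,s,c=cv2.connectedComponentsWithStats(m); i=[k for k in range(1,n) if s[k,4]>15]; print(f,[(s[k].tolist(),c[k].round(1).tolist()) for k in i])
E
```

```text
t 21.375 fix mm [ -66.9 -119.8] z 0.0445 yaw rel -0.12 f fix [-1.1  0.3] 0.8 w 0.04981793050425621 0.0 tau [ -0.2 -42.8  22.5   5.3   0.1   0.1]
score 0.482 [284.2 218.1]
score 0.773 [282.5 278.9]
hole [0.5692 0.0818 0.0603] [[[2.6, -11.8]], [[8.6, 2.5]]] fix mm [-23.7  37.2]
purple [[ 0.725 -0.156  0.02 ]]
cap [[ 0.657 -0.267  0.02 ]]
bonnet [[ 0.453 -0.257  0.02 ]]
s11t []
s11s [([475, 76, 11, 8, 64], [480.5, 79.0]), ([489, 119, 3, 6, 17], [490.1, 121.6]), ([259, 213, 10, 31, 195], [263.9, 226.3]), ([186, 250, 5, 7, 23], [188.1, 252.9])]
```

Request:
{"op": "drive_tool", "data": {"increments": [[[0.14, 0.15, 0, 0, 0], [0.14, 0.3, 0, 0, 0], [0.14, 0.3, 0, 0, 0]]]}}

```text
time_s: 21.85
tcp_pos: [0.5447, -0.0738, 0.0449]
eef_rot: [-180.0, -0.0, -5.8]
contact_force: [-0.8, 0.2, -0.4]
gripper_width: 0.05
gripper_force: 0.0
```

```bash
python3 st.py
```

```text
t 21.85 fix mm [ -32.6 -120.1] z 0.0449 yaw rel -0.1 f fix [-0.8  0.1] -0.4 w 0.04996603985771376 0.0 tau [ -0.1 -47.3  22.9   5.4   0.1   0.1]
```

Request:
{"op": "drive_tool", "data": {"increments": [[[0.14, 0.04, 0, 0, 0], [0.14, 0.08, 0, 0, 0], [0.14, 0.08, 0, 0, 0]]]}}

```text
time_s: 22.22
tcp_pos: [0.5542, -0.0749, 0.0451]
eef_rot: [-180.0, -0.0, -5.8]
contact_force: [-0.4, -0.4, 0.1]
gripper_width: 0.0498
gripper_force: 0.0
```

```bash
python3 st.py
```

```text
t 22.225 fix mm [ -23.  -120.3] z 0.0451 yaw rel -0.1 f fix [-0.4 -0.4] 0.1 w 0.04983256125147977 0.0 tau [  0.  -49.1  22.3   5.2   0.1   0. ]
```

Request:
{"op": "drive_tool", "data": {"increments": [[[0.14, 0.04, 0, 0, 0], [0.14, 0.08, 0, 0, 0], [0.14, 0.08, 0, 0, 0]]]}}

```text
time_s: 22.6
tcp_pos: [0.564, -0.076, 0.0449]
eef_rot: [180.0, -0.0, -5.8]
contact_force: [0.8, 0.2, 0.4]
gripper_width: 0.0496
gripper_force: 0.0
```

```bash
python3 st.py
```

```text
t 22.6 fix mm [ -13.2 -120.4] z 0.0449 yaw rel -0.11 f fix [0.8 0.3] 0.4 w 0.04955397027509005 0.0 tau [ -0.  -50.4  22.5   5.3   0.1   0. ]
```

Request:
{"op": "drive_tool", "data": {"increments": [[[0.14, 0.04, 0, 0, 0], [0.14, 0.08, 0, 0, 0], [0.14, 0.08, 0, 0, 0]]]}}

```text
time_s: 22.98
tcp_pos: [0.5736, -0.077, 0.0449]
eef_rot: [180.0, -0.0, -5.8]
contact_force: [-0.3, -0.7, -0.5]
gripper_width: 0.0501
gripper_force: 0.0
```

```bash
python3 st.py
```

```text
t 22.975 fix mm [  -3.6 -120.4] z 0.0449 yaw rel -0.11 f fix [-0.2 -0.7] -0.5 w 0.050064752683090546 0.0 tau [ -0.  -51.5  22.7   5.3   0.1   0. ]
```

Request:
{"op": "drive_tool", "data": {"increments": [[[0.14, 0.04, 0, 0, 0], [0.14, 0.08, 0, 0, 0], [0.14, 0.08, 0, 0, 0]]]}}

```text
time_s: 23.35
tcp_pos: [0.5831, -0.078, 0.0449]
eef_rot: [180.0, -0.0, -5.8]
contact_force: [-0.4, 0.2, -0.1]
gripper_width: 0.05
gripper_force: 0.0
```

```bash
python3 st.py
```

```text
t 23.35 fix mm [   6.1 -120.4] z 0.0449 yaw rel -0.12 f fix [-0.4  0.1] -0.1 w 0.050006200712931964 0.0 tau [ -0.  -52.7  22.9   5.4   0.1   0. ]
```

Request:
{"op": "drive_tool", "data": {"increments": [[[0.14, 0.04, 0, 0, 0], [0.14, 0.08, 0, 0, 0], [0.14, 0.08, 0, 0, 0]]]}}

```text
time_s: 23.72
tcp_pos: [0.5927, -0.0789, 0.0449]
eef_rot: [-180.0, -0.0, -5.8]
contact_force: [0.7, -0.3, -0.2]
gripper_width: 0.05
gripper_force: 0.0
```

```bash
python3 st.py
```

```text
t 23.725 fix mm [  15.7 -120.4] z 0.0449 yaw rel -0.11 f fix [ 0.7 -0.2] -0.2 w 0.04999830902632027 0.0 tau [ -0.  -53.9  23.1   5.4   0.1   0. ]
```

Request:
{"op": "drive_tool", "data": {"increments": [[[0.14, 0.05, 0, 0, 0], [0.14, 0.1, 0, 0, 0], [0.14, 0.1, 0, 0, 0]]]}}

```text
time_s: 24.1
tcp_pos: [0.6047, -0.0802, 0.0449]
eef_rot: [180.0, -0.0, -5.8]
contact_force: [0.3, 0.4, 0.4]
gripper_width: 0.0499
gripper_force: 0.0
```

```bash
python3 st.py
```

```text
t 24.1 fix mm [  27.8 -120.5] z 0.0449 yaw rel -0.11 f fix [0.3 0.4] 0.4 w 0.04994204205903198 0.0 tau [ -0.  -55.4  23.4   5.5   0.1   0. ]
```

Request:
{"op": "drive_tool", "data": {"increments": [[[0.14, 0.05, 0, 0, 0], [0.14, 0.1, 0, 0, 0], [0.14, 0.1, 0, 0, 0]]]}}

```text
time_s: 24.48
tcp_pos: [0.6167, -0.0814, 0.0449]
eef_rot: [180.0, -0.0, -5.8]
contact_force: [-0.1, 0.3, 0.2]
gripper_width: 0.0501
gripper_force: 0.0
```

```bash
python3 st.py
```

```text
t 24.475 fix mm [  39.8 -120.5] z 0.0449 yaw rel -0.12 f fix [-0.1  0.3] 0.2 w 0.05009346259279826 0.0 tau [ -0.  -56.9  23.6   5.5   0.1   0. ]
```

Request:
{"op": "drive_tool", "data": {"increments": [[[0.14, 0.05, 0, 0, 0], [0.14, 0.1, 0, 0, 0], [0.14, 0.1, 0, 0, 0]]]}}

```text
time_s: 24.85
tcp_pos: [0.6286, -0.0826, 0.0449]
eef_rot: [180.0, -0.0, -5.8]
contact_force: [0.2, -0.0, -0.3]
gripper_width: 0.0502
gripper_force: 0.0
```

```bash
python3 st.py
```

```text
t 24.85 fix mm [  51.7 -120.5] z 0.0449 yaw rel -0.11 f fix [0.2 0. ] -0.3 w 0.05021697815372478 0.0 tau [ -0.  -58.3  23.9   5.6   0.1   0. ]
```

Request:
{"op": "drive_tool", "data": {"increments": [[[0.14, 0.05, 0, 0, 0], [0.14, 0.1, 0, 0, 0], [0.14, 0.1, 0, 0, 0]]]}}

```text
time_s: 25.22
tcp_pos: [0.6405, -0.0838, 0.0449]
eef_rot: [180.0, -0.0, -5.8]
contact_force: [0.1, -0.4, -0.1]
gripper_width: 0.0499
gripper_force: 0.0
```

Request:
{"op": "drive_tool", "data": {"increments": [[[0.14, 0.05, 0, 0, 0], [0.14, 0.1, 0, 0, 0], [0.14, 0.1, 0, 0, 0]]]}}

```text
time_s: 25.6
tcp_pos: [0.6524, -0.085, 0.0449]
eef_rot: [180.0, -0.0, -5.8]
contact_force: [-0.5, -1.0, 0.5]
gripper_width: 0.0502
gripper_force: 0.0
```

Request:
{"op": "drive_tool", "data": {"increments": [[[0.14, 0.05, 0, 0, 0], [0.14, 0.1, 0, 0, 0], [0.14, 0.1, 0, 0, 0]]]}}

```text
time_s: 25.98
tcp_pos: [0.6644, -0.0862, 0.0448]
eef_rot: [180.0, -0.0, -5.8]
contact_force: [-0.2, 0.4, -0.1]
gripper_width: 0.0495
gripper_force: 0.0
```

```bash
python3 st.py
```

```text
t 25.975 fix mm [  87.7 -120.5] z 0.0448 yaw rel -0.11 f fix [-0.2  0.4] -0.1 w 0.0494875952805797 0.0 tau [ -0.  -62.7  24.6   5.8   0.1   0. ]
```

Request:
{"op": "drive_tool", "data": {"increments": [[[0.14, 0, 0, 0, 0.029], [0.14, 0, 0, 0, 0.058], [0.14, 0, 0, 0, 0.087], [0.14, 0, 0, 0, 0.1155], [0.14, 0, 0, 0, 0.1155]]]}}

```text
time_s: 26.6
tcp_pos: [0.6637, -0.0862, 0.0449]
eef_rot: [180.0, 0.0, -47.3]
contact_force: [0.7, -0.4, 0.7]
gripper_width: 0.05
gripper_force: 0.0
```

Request:
{"op": "drive_tool", "data": {"increments": [[[-0.3, 0, 0, 0, 0], [-0.5, 0, 0, 0, 0], [-0.7, 0, 0, 0, 0], [-0.8, 0, 0, 0, 0], [-0.8, 0, 0, 0, 0]]], "squeeze": 30}}

```text
time_s: 27.22
tcp_pos: [0.6643, -0.086, 0.045]
eef_rot: [-180.0, -0.0, -47.4]
contact_force: [2.3, 1.4, -1.4]
gripper_width: 0.0259
gripper_force: 30.0
```

```bash
python3 st.py
```

```text
t 27.225 fix mm [  87.6 -120.4] z 0.045 yaw rel -41.66 f fix [2.1 1.6] -1.4 w 0.025941332265339633 29.999805986881256 tau [ -0.9 -63.5  23.    5.8  -0.9   0.1]
```

Request:
{"op": "drive_tool", "data": {"increments": [[[-0.8, -0.004, 0.0835, 0, 0.0153], [-0.8, -0.016, 0.166, 0, 0.0306], [-0.8, -0.036, 0.247, 0, 0.0458], [-0.8, -0.063, 0.325, 0, 0.0608], [-0.8, -0.063, 0.325, 0, 0.0608]]]}}

```text
time_s: 27.85
tcp_pos: [0.6289, -0.1067, 0.045]
eef_rot: [179.9, 0.1, -69.3]
contact_force: [-1.4, 5.1, 0.8]
gripper_width: 0.0263
gripper_force: 30.0
```

```bash
cat > lv.py <<'E'
from h import *
F=np.load("F.npy"); s=r.get_state(); c,q=np.cos(F[2]),np.sin(F[2]); R=np.array([[c,q],[-q,c]])
p=R@(s["tcp_pos"][:2]-F[:2])-[.011,-.05]; th=np.arctan2(p[1],p[0]); a=-np.radians(30)-th; f=R@s["contact_force"][:2]
er=np.array([np.cos(th),np.sin(th)]); et=np.array([er[1],-er[0]])
print("t",s["time_s"],"r",np.hypot(*p).round(4),"a",round(a,3),"edge y",round(-18+14*np.sin(3.927-a),2),"F rad",round(f@er,1),"F tang",round(f@et,1),"fz",s["contact_force"][2].round(1),"yawerr",round(float(s["eef_rot"][2]-np.degrees(F[2])-np.degrees(th)),1),"w",s["gripper_width"].round(4),s["gripper_force"].round(1),"tau",s["joint_torque"].round(1))
E
python3 lv.py
```

```text
Traceback (most recent call last):
  File "lv.py", line 5, in <module>
    print("t",s["time_s"],"r",np.hypot(*p).round(4),"a",round(a,3),"edge y",round(-18+14*np.sin(3.927-a),2),"F rad",round(f@er,1),"F tang",round(f@et,1),"fz",s["contact_force"][2].round(1),"yawerr",round(float(s["eef_rot"][2]-np.degrees(F[2])-np.degrees(th)),1),"w",s["gripper_width"].round(4),s["gripper_force"].round(1),"tau",s["joint_torque"].round(1))
                                                                                                                                                                                                                                                                          ^^^^^^^^^^^^^^^^^^^^^^^^
AttributeError: 'float' object has no attribute 'round'
```

```bash
sed -i 's/s\["gripper_width"\].round(4),s\["gripper_force"\].round(1)/s["gripper_width"],s["gripper_force"]/' lv.py; python3 lv.py
```

```text
t 27.85 r 0.1039 a 0.616 edge y -20.36 F rad -5.2 F tang -0.3 fz 0.8 yawerr 1.7 w 0.02631624823820991 30.000578463077545 tau [ -2.8 -58.7  23.9   7.    0.7  -0.5]
```

Request:
{"op": "drive_tool", "data": {"increments": [[[-0.8, -0.001, 0.03, 0, 0.0055], [-0.8, -0.002, 0.061, 0, 0.011], [-0.8, -0.002, 0.061, 0, 0.011]]]}}

```text
time_s: 28.22
tcp_pos: [0.623, -0.1085, 0.0449]
eef_rot: [180.0, 0.0, -73.1]
contact_force: [-0.4, 5.9, 1.5]
gripper_width: 0.0261
gripper_force: 30.0
```

```bash
python3 lv.py
```

```text
t 28.225 r 0.104 a 0.675 edge y -19.54 F rad -5.8 F tang -1.2 fz 1.5 yawerr 1.3 w 0.026094979173136013 30.00030666589737 tau [ -3.8 -57.7  23.2   7.1   0.3  -0.2]
```

Request:
{"op": "drive_tool", "data": {"increments": [[[-0.8, -0.001, 0.03, 0, 0.0055], [-0.8, -0.002, 0.061, 0, 0.011], [-0.8, -0.002, 0.061, 0, 0.011]]]}}

```text
time_s: 28.6
tcp_pos: [0.6161, -0.1102, 0.045]
eef_rot: [-180.0, 0.0, -77.1]
contact_force: [0.1, 7.6, 1.1]
gripper_width: 0.0264
gripper_force: 30.0
```

```bash
python3 lv.py
```

```text
t 28.6 r 0.104 a 0.744 edge y -18.58 F rad -7.4 F tang -1.6 fz 1.1 yawerr 1.3 w 0.026387424260907785 30.000310242176056 tau [ -4.4 -57.   22.9   7.2   0.1  -0.2]
```

Request:
{"op": "drive_tool", "data": {"increments": [[[-0.8, -0.008, 0.03, 0, 0.0055], [-0.8, -0.012, 0.061, 0, 0.011], [-0.8, -0.012, 0.061, 0, 0.011]]]}}

```text
time_s: 28.98
tcp_pos: [0.6084, -0.1115, 0.045]
eef_rot: [180.0, 0.0, -81.2]
contact_force: [1.3, 2.0, -0.9]
gripper_width: 0.0265
gripper_force: 30.0
```

```bash
python3 lv.py
```

```text
t 28.975 r 0.1039 a 0.819 edge y -17.53 F rad -1.8 F tang -1.6 fz -0.9 yawerr 1.4 w 0.02646958530875186 30.000294148921967 tau [ -1.8 -56.9  22.5   6.2  -0.3  -0.2]
```

Request:
{"op": "drive_tool", "data": {"increments": [[[-0.8, -0.001, 0.03, 0, 0.0055], [-0.8, -0.002, 0.061, 0, 0.011], [-0.8, -0.002, 0.061, 0, 0.011]]]}}

```text
time_s: 29.35
tcp_pos: [0.6011, -0.1122, 0.045]
eef_rot: [-180.0, 0.0, -85.2]
contact_force: [1.7, 4.3, -1.7]
gripper_width: 0.0264
gripper_force: 30.0
```

```bash
python3 lv.py
```

```text
t 29.35 r 0.104 a 0.89 edge y -16.54 F rad -4.2 F tang -1.9 fz -1.7 yawerr 1.5 w 0.026409479750219175 30.00008314847946 tau [ -2.8 -56.3  22.    6.4  -0.6  -0.2]
```

Request:
{"op": "drive_tool", "data": {"increments": [[[-0.8, -0.004, 0.023, 0, 0.0042], [-0.8, -0.006, 0.046, 0, 0.0083], [-0.8, -0.006, 0.046, 0, 0.0083]]]}}

```text
time_s: 29.72
tcp_pos: [0.5958, -0.1124, 0.045]
eef_rot: [-180.0, -0.0, -88.1]
contact_force: [4.7, 0.8, -2.9]
gripper_width: 0.0262
gripper_force: 30.0
```

```bash
python3 lv.py
```

```text
t 29.725 r 0.104 a 0.94 edge y -15.84 F rad -0.7 F tang -4.7 fz -2.9 yawerr 1.4 w 0.026215048803829587 29.999858736991882 tau [ -0.8 -56.5  21.2   5.4  -1.3  -0.2]
```

Request:
{"op": "drive_tool", "data": {"increments": [[[-0.8, -0.004, 0.023, 0, 0.0042], [-0.8, -0.005, 0.046, 0, 0.0083], [-0.8, -0.005, 0.046, 0, 0.0083]]]}}

```text
time_s: 30.1
tcp_pos: [0.5905, -0.1123, 0.045]
eef_rot: [-180.0, -0.0, -91.1]
contact_force: [5.6, -1.8, -4.3]
gripper_width: 0.0262
gripper_force: 30.0
```

```bash
python3 lv.py
```

```text
t 30.1 r 0.104 a 0.991 edge y -15.14 F rad 1.5 F tang -5.7 fz -4.3 yawerr 1.4 w 0.026154600023497496 29.999788999557495 tau [  0.4 -56.5  20.9   4.8  -1.6  -0.2]
```

Request:
{"op": "drive_tool", "data": {"increments": [[[-0.8, -0.001, 0.03, 0, 0.0056], [-0.8, -0.001, 0.03, 0, 0.0056]]]}}

```text
time_s: 30.35
tcp_pos: [0.587, -0.1121, 0.045]
eef_rot: [-180.0, -0.0, -93.1]
contact_force: [5.6, -1.6, -4.3]
gripper_width: 0.0265
gripper_force: 30.0
```

```bash
python3 lv.py
```

```text
t 30.35 r 0.104 a 1.025 edge y -14.68 F rad 1.2 F tang -5.7 fz -4.3 yawerr 1.3 w 0.026505240215094972 29.99981939792633 tau [  0.4 -56.2  20.8   4.7  -1.7  -0.3]
```

Request:
{"op": "drive_tool", "data": {"increments": [[[-0.8, -0.001, 0.03, 0, 0.0056], [-0.8, -0.001, 0.03, 0, 0.0056]]]}}

```text
time_s: 30.6
tcp_pos: [0.5836, -0.1118, 0.045]
eef_rot: [-179.9, -0.0, -95.1]
contact_force: [5.6, -1.8, -5.6]
gripper_width: 0.0262
gripper_force: 30.0
```

```bash
python3 lv.py
```

```text
t 30.6 r 0.104 a 1.058 edge y -14.23 F rad 1.2 F tang -5.8 fz -5.6 yawerr 1.2 w 0.02619151609116202 29.999662935733795 tau [  0.4 -56.   20.6   4.6  -1.9  -0.3]
```

Request:
{"op": "drive_tool", "data": {"increments": [[[-0.8, -0.001, 0.03, 0, 0.0056], [-0.8, -0.001, 0.03, 0, 0.0056]]]}}

```text
time_s: 30.85
tcp_pos: [0.5801, -0.1114, 0.045]
eef_rot: [-179.9, -0.0, -97.1]
contact_force: [5.9, -1.6, -5.8]
gripper_width: 0.0262
gripper_force: 30.0
```

```bash
python3 lv.py
```

```text
t 30.85 r 0.1041 a 1.092 edge y -13.77 F rad 0.7 F tang -6.0 fz -5.8 yawerr 1.1 w 0.02617767118968849 29.999743402004242 tau [  0.5 -55.6  20.5   4.5  -1.9  -0.4]
```

Request:
{"op": "drive_tool", "data": {"increments": [[[-0.8, -0.001, 0.03, 0, 0.0056], [-0.8, -0.001, 0.03, 0, 0.0056]]]}}

```text
time_s: 31.1
tcp_pos: [0.5767, -0.1109, 0.045]
eef_rot: [-179.9, -0.0, -99.2]
contact_force: [7.8, -2.6, -5.8]
gripper_width: 0.0259
gripper_force: 30.0
```

```bash
python3 lv.py; python3 look.py s12; python3 asc.py pics/s12t.png 278 185 50 28 2
```

```text
t 31.1 r 0.1041 a 1.125 edge y -13.33 F rad 1.2 F tang -8.2 fz -5.8 yawerr 1.0 w 0.025893016618560773 29.99951720237732 tau [  0.6 -55.4  20.3   4.3  -2.   -0.4]
score 0.737 [300.2 202.1]
score 0.511 [289.5 283.9]
hole [0.5833 0.0605 0.0417] [[[-1.0, 3.8]], [[-2.8, -1.0]]] fix mm [-7.5 17.4]
185.0 dddddddddddddddddddddddddddd..........++++++dddddd++++++++++........................................
186.0 dddddddddddddddddddddddddddd........++++++dddddddddd++++++++++++++..................................
187.0 dddddddddddddddddddddddddddddddd....++++++dddddddddd++++++++++++++++++++............................
188.0 dddddddddddddddddddddddddddddddddddd++++++dddddddddd++++++++++++++++++++++++........................
189.0 ddddddddddddddddddddddddOOOOOOdd..++++++++++dddddd++++++++++++++++++++++++++++++++..................
190.0 ddddddddddddddddddddddddOOOOOOOOOO++++++++++++++++++++++++++++++++++++dddddd++++++++++..............
191.0 ddddddddddddddddddddddOOOOOOOO++++++++++++++++++++++++++++++++++++++dddddddddd++++++++..............
192.0 ddddddddddddddddddddddOOOOOOOO++++++++++++++++++++++
[... 1488 characters left out ...]
........++++++####++++++++++++++++++++++++++++++++++++dddd
207.0 ddddddddddOOOOOOOO++++++####++++++++####++++++++++++++++++++++++++++++++++++++++++++++++++++++++dddd
208.0 ddddddddddOOOOOOOO++++########++++++++++############++++++++++++++######++++++++++++++++++++++++dddd
209.0 ddddddddddOOOOOOOOOO++++####++++++++++++++++####++++++++++++++++++######++++++++++++++++++++++++dddd
210.0 ddddddddddddOOOOOO++++++++++++++++++++++++++++##++++++++++++++++++++##++++++++++++++++++++++++++dddd
211.0 dddddddd....++ddOOdd++++++++++++++++++++++++######++++++++++++++++++++++++++++++++++++++++++++++dddd
212.0 ++++dddd............++++++++++++++++++++++++++##++##########++++++++++++++++++++++++++++++++++++dddd
```

```bash
python3 - <<'E'
import cv2
for f in("s10t","s12t"):
    im=cv2.imread(f"pics/{f}.png"); 
    for y in(195,200,205): print(f,y,[tuple(int(v) for v in im[y,x]) for x in range(282,300)])
E
```

```text
s10t 195 [(82, 76, 78), (52, 49, 52), (32, 29, 31), (79, 78, 77), (124, 119, 112), (124, 133, 142), (85, 154, 202), (60, 169, 229), (59, 166, 222), (66, 174, 230), (60, 163, 221), (39, 111, 151), (8, 58, 84), (98, 72, 70), (137, 92, 60), (177, 175, 176), (220, 231, 236), (220, 226, 230)]
s10t 200 [(25, 27, 34), (56, 41, 32), (144, 77, 27), (161, 117, 108), (90, 152, 200), (58, 171, 231), (62, 173, 229), (70, 184, 238), (57, 151, 207), (31, 77, 105), (14, 61, 90), (83, 60, 61), (157, 135, 125), (200, 206, 213), (208, 220, 225), (206, 214, 218), (202, 211, 214), (205, 214, 217)]
s10t 205 [(127, 119, 115), (114, 165, 202), (71, 185, 244), (63, 175, 231), (61, 175, 232), (71, 188, 245), (57, 152, 207), (20, 60, 84), (16, 56, 81), (106, 96, 93), (182, 176, 175), (213, 222, 229), (211, 221, 224), (207, 216, 220), (208, 217, 219), (203, 213, 216), (214, 225, 227), (176, 186, 190)]
s12t 195 [(31, 31, 28), (35, 33, 32), (30, 26, 27), (38, 36, 34), (29, 22, 22), (33, 31, 25), (42, 85, 115), (47, 120, 159), (38, 111, 152), (66, 110, 138), (117, 127, 132), (144, 145, 147), (143, 148, 150), (137, 144, 144), (137, 143, 146), (135, 142, 144), (135, 140, 142), (135, 138, 141)]
s12t 200 [(35, 33, 32), (34, 33, 30), (37, 32, 30), (37, 33, 33), (45, 85, 109), (44, 114, 153), (43, 116, 156), (65, 108, 138), (117, 123, 131), (143, 145, 147), (135, 138, 141), (134, 139, 143), (130, 137, 139), (132, 137, 140), (122, 127, 130), (118, 121, 123), (122, 128, 129), (119, 125, 128)]
s12t 205 [(36, 30, 27), (32, 32, 31), (42, 88, 111), (50, 117, 156), (40, 113, 152), (46, 100, 132), (102, 116, 124), (144, 147, 147), (139, 141, 144), (139, 141, 146), (136, 142, 146), (136, 142, 143), (138, 143, 145), (131, 138, 140), (125, 127, 130), (112, 92, 81), (106, 56, 22), (104, 55, 13)]
```

Request:
{"op": "drive_tool", "data": {"increments": [[[-0.8, -0.001, 0.03, 0, 0.0056], [-0.8, -0.001, 0.03, 0, 0.0056]]]}}

```text
time_s: 31.45
tcp_pos: [0.5733, -0.1102, 0.045]
eef_rot: [-179.9, -0.0, -101.2]
contact_force: [7.7, -2.9, -5.0]
gripper_width: 0.0263
gripper_force: 30.0
```

```bash
python3 lv.py
```

```text
t 31.45 r 0.1041 a 1.159 edge y -12.9 F rad 1.2 F tang -8.1 fz -5.0 yawerr 0.9 w 0.026255444983149415 29.99957799911499 tau [  0.7 -55.   20.2   4.3  -2.1  -0.4]
```

Request:
{"op": "drive_tool", "data": {"increments": [[[-0.8, -0.001, 0.03, 0, 0.0056], [-0.8, -0.001, 0.03, 0, 0.0056]]]}}

```text
time_s: 31.7
tcp_pos: [0.5697, -0.1094, 0.045]
eef_rot: [-179.9, -0.0, -103.2]
contact_force: [7.3, -2.9, -5.8]
gripper_width: 0.0262
gripper_force: 30.0
```

```bash
python3 lv.py
```

```text
t 31.7 r 0.1042 a 1.194 edge y -12.44 F rad 1.1 F tang -7.8 fz -5.8 yawerr 0.9 w 0.02623828216480105 29.999573528766632 tau [  0.7 -54.5  20.2   4.2  -2.   -0.5]
```

```bash
cat > prof.py <<'E'
import sys
from h import *
from scipy.ndimage import map_coordinates
F=np.load("F.npy"); nm=sys.argv[1]
if len(sys.argv)<3: cv2.imwrite(f"pics/{nm}t.png",capture("top")[:,:,::-1])
im=cv2.imread(f"pics/{nm}t.png").astype(float)
c,q=np.cos(F[2]),np.sin(F[2])
def W(x,y,z): return [F[0]+c*x-q*y,F[1]+q*x+c*y,z]
ys=np.arange(64,26,-1.)
for x in(-14,-7,0,7,14):
    u=proj("top",[W(x/1e3,y/1e3,.040) for y in ys]); v=[map_coordinates(im[:,:,k],[u[:,1],u[:,0]],order=1) for k in range(3)]
    print(x,''.join('O' if v[2][i]>1.6*v[0][i] and v[2][i]>60 else '.' if v[0][i]>1.5*v[2][i] else 'd' if v[2][i]<60 else '#' for i in range(len(ys))))
print("y  6"+''.join(str(int(y)%10) for y in ys))
E
python3 prof.py s10 old; python3 prof.py s12 old; python3 prof.py s13
```

```text
-14 #####dd########OOOOOOOOOOOOOO#########
-7 #####ddddd....##OOOOOOOOOOOOO#########
0 #####ddddd....#OOOOOOOOOOOOOO#########
7 #####d#########OOOOOOOOOOOOO##.#######
14 #####ddddd...##OOOOOOOOOOOO##..#######
y  643210987654321098765432109876543210987
-14 ddddddddddddddddOOOOOOOO##############
-7 dddddddddddddddOOOOOOOO###############
0 ddddddddddddddOOOOOOOOO###############
7 dddddddddddd.dOOOOOOOO################
14 dddddddddddddOOOOOOOOO################
y  643210987654321098765432109876543210987
-14 ddddddddddddddOOOOOOOOO###############
-7 dddddddddddddOOOOOOOOO################
0 ddddddddddd.#OOOOOOOOO################
7 dddddddddd.dOOOOOOOOOO################
14 dddddddddddOOOOOOOOOO#################
y  643210987654321098765432109876543210987
```

```bash
cat > jaw.py <<'E'
import sys
from h import *
from scipy.ndimage import map_coordinates
F=np.load("F.npy"); c,q=np.cos(F[2]),np.sin(F[2])
def W(x,y,z): return [F[0]+c*x-q*y,F[1]+q*x+c*y,z]
ys=np.arange(62,30,-.1)
for nm in sys.argv[1:]:
    im=cv2.imread(f"pics/{nm}t.png").astype(float); o=[]
    for x in np.arange(-16,17,4):
        u=proj("top",[W(x/1e3,y/1e3,.040) for y in ys]); v=map_coordinates(im[:,:,2]-im[:,:,0],[u[:,1],u[:,0]],order=1)
        i=v.argmax(); h=v[i]/2; a=ys[np.nonzero(v[:i]<h)[0][-1]]; j=i+np.nonzero(v[i:]<h)[0][0]; o.append((a,ys[j],v[i]))
    o=np.array(o); print(nm,"back",o[:,0].round(1),o[:,0].mean().round(2),"front",o[:,1].round(1),o[:,1].mean().round(2),"amp",o[:,2].mean().round())
E
python3 jaw.py top0 s4 s5 s10 s12 s13
```

```text
[ WARN:0@0.504] global loadsave.cpp:275 findDecoder imread_('pics/top0t.png'): can't open/read file: check file path/integrity
Traceback (most recent call last):
  File "jaw.py", line 8, in <module>
    im=cv2.imread(f"pics/{nm}t.png").astype(float); o=[]
       ^^^^^^^^^^^^^^^^^^^^^^^^^^^^^^^^^^^^
AttributeError: 'NoneType' object has no attribute 'astype'
```

```bash
python3 jaw.py s4 s5 s8 s10 s11 s12 s13
```

```text
s4 back [49.3 49.2 48.7 48.7 49.1 49.9 49.3 49.2 48.9] 49.14 front [37.8 38.8 38.7 38.6 37.9 38.6 38.8 38.2 38.8] 38.47 amp 174.0
s5 back [49.4 49.2 48.7 48.7 49.1 49.8 49.3 49.2 48.9] 49.14 front [38.1 38.8 38.6 38.5 37.8 38.8 38.7 38.1 38.8] 38.47 amp 173.0Traceback (most recent call last):
  File "jaw.py", line 11, in <module>
    i=v.argmax(); h=v[i]/2; a=ys[np.nonzero(v[:i]<h)[0][-1]]; j=i+np.nonzero(v[i:]<h)[0][0]; o.append((a,ys[j],v[i]))
                                 ~~~~~~~~~~~~~~~~~~~~~~^^^^
IndexError: index -1 is out of bounds for axis 0 with size 0
```

```bash
python3 jaw.py s10 s12 s13
```

```text
s10 back [49.4 49.1 48.7 48.7 49.1 49.8 49.3 49.2 48.9] 49.13 front [38.1 38.9 38.7 38.6 38.3 38.7 38.7 38.1 38.8] 38.54 amp 173.0
s12 back [48.1 48.4 48.7 48.5 49.  49.3 50.  50.  49.9] 49.1 front [40.9 41.7 41.5 42.  42.  42.  42.6 42.6 42.7] 42.0 amp 111.0
s13 back [50.  50.5 50.5 50.4 51.1 51.1 51.5 52.  52. ] 51.01 front [41.8 41.8 42.3 42.4 42.8 42.7 43.2 43.3 43.2] 42.61 amp 109.0
```

```bash
python3 - <<'E'
from h import *
s=capture("side")[:,:,::-1]; cv2.imwrite("pics/s13s.png",s); t=cv2.imread("pics/s13t.png")
for im in(s,t):
    h=cv2.cvtColor(np.ascontiguousarray(im),40); m=cv2.inRange(h,(0,150,60),(7,255,255))|cv2.inRange(h,(173,150,60),(180,255,255))
    n,l,st,c=cv2.connectedComponentsWithStats(m); print([(st[k].tolist(),c[k].round(1).tolist()) for k in range(1,n) if st[k,4]>8])
p=r.get_state()["tcp_pos"]; 
for z in(.07,.102): print(proj("side",[*p[:2],z]).round(1),proj("top",[*p[:2],z]).round(1))
# cam disc: compare with model: bright disc top z .04 centre in top image s10 vs s13
F=np.load("F.npy"); c,q=np.cos(F[2]),np.sin(F[2])
for a in(.2,1.19): 
    x,y=.011+.014*np.cos(3.927-a),-.05+.014*np.sin(3.927-a)
    print(a,"disc centre px",proj("top",[F[0]+c*x-q*y,F[1]+q*x+c*y,.04]).round(1),proj("side",[F[0]+c*x-q*y,F[1]+q*x+c*y,.04]).round(1))
E
python3 asc.py pics/s13s.png 225 230 120 75 1 | awk 'NR%2==1'
```

```text
[([475, 76, 11, 8, 65], [480.5, 79.0]), ([489, 119, 3, 7, 18], [490.1, 121.8]), ([303, 213, 11, 28, 229], [308.8, 225.2]), ([186, 250, 5, 7, 23], [188.1, 252.9])]
[([580, 432, 11, 5, 16], [584.5, 433.9]), ([600, 438, 8, 5, 11], [603.6, 439.5]), ([609, 441, 10, 6, 18], [613.9, 443.2]), ([631, 447, 5, 5, 10], [633.1, 449.0])]
[[309.2 231. ]] [[377.9 231.4]]
[[308.9 218. ]] [[380.3 226.9]]
0.2 disc centre px [[333.7 216.6]] [[295. 264.]]
1.19 disc centre px [[327.6 214.8]] [[293.6 267.3]]
230.0 ####++#######+++++++#################+####+#########+#############++##++++++ddddRRRRRRRRRd++++++++++++++++++++++########
232.0 ####+++####++++++++++###############+++++++############################+++++dddd+RRRRRRRRd++++++++++++++++##############
234.0 #####+++####+++++++#######++++++++++++++++++##############################++++++++RRRRRRRd+++++++++++++++###############
236.0 #####+++++#######+++++++++++++++++++++++++++#####################+++############++RRRRRRR+++++++########################
238.0 #####+++++++++++++++++++++++++++++++++++++++####################################++RRRRRR++++###
[... 3516 characters left out ...]
dddddddOO+++++++++++++++++++++++++++.............................
296.0 ############++#.............ddddddddddddddddddddddddddddddddddddd+++++++++++++++++++++++++d.............................
298.0 ##########++#...............dddddddddddddddddddddddddddddddddddddd+++++++++++++++++++++++dd.............................
300.0 #########++#................dddddddddddddddddddddddddddddddddddddd+++d.....dddddd+++++++dd..............................
302.0 ########+#..................ddddddddddddddddddddddddddddddddddddddd+d...................................................
304.0 ######++#...................ddddddddddddd+++dddddddddddddddddddddd......................................................
```

Request:
{"op": "drive_tool", "data": {"increments": [[[-0.8, -0.001, 0.03, 0, 0.0056], [-0.8, -0.001, 0.03, 0, 0.0056], [-0.8, -0.001, 0.03, 0, 0.0056]]]}}

```text
time_s: 32.17
tcp_pos: [0.5662, -0.1085, 0.045]
eef_rot: [-179.9, -0.0, -105.2]
contact_force: [6.7, -3.3, -6.5]
gripper_width: 0.0262
gripper_force: 30.0
```

```bash
python3 lv.py; python3 prof.py s14 >/dev/null; python3 jaw.py s12 s13 s14
```

```text
t 32.175 r 0.1042 a 1.228 edge y -12.0 F rad 1.3 F tang -7.4 fz -6.5 yawerr 0.9 w 0.026163676646395583 29.99937415122986 tau [  1.  -54.1  20.1   4.1  -2.1  -0.3]
s12 back [48.1 48.4 48.7 48.5 49.  49.3 50.  50.  49.9] 49.1 front [40.9 41.7 41.5 42.  42.  42.  42.6 42.6 42.7] 42.0 amp 111.0
s13 back [50.  50.5 50.5 50.4 51.1 51.1 51.5 52.  52. ] 51.01 front [41.8 41.8 42.3 42.4 42.8 42.7 43.2 43.3 43.2] 42.61 amp 109.0
s14 back [51.3 51.7 51.6 51.9 52.3 52.5 53.  52.7 52.5] 52.17 front [42.2 42.4 42.3 42.9 42.8 43.5 43.4 43.3 43.7] 42.94 amp 106.0
```

```bash
python3 - <<'E'
from h import *
s=r.get_state(); print("F",s["contact_force"].round(1),"M",s["moment"].round(2),s["tcp_pos"],s["eef_rot"].round(2))
# moment about the cam axis, if M is about the TCP / about the base
F=np.load("F.npy"); c,q=np.cos(F[2]),np.sin(F[2]); x,y=.011,-.05; C=np.array([F[0]+c*x-q*y,F[1]+q*x+c*y,.045]); print("axis",C, "F moment about axis",np.cross(s["tcp_pos"]-C,s["contact_force"])[2])
E
python3 asc.py pics/s14t.png 270 180 55 40 2
```

```text
F [ 8.1 -3.5 -5.8] M [-1.03 -2.43  0.26] [ 0.56622924 -0.1085131   0.04503088] [-1.7992e+02 -3.0000e-02 -1.0517e+02]
axis [ 0.5950403  -0.00839348  0.045     ] F moment about axis 0.9097404142925472
180.0 dddddddddddddddddddddddddddddddddddddddddd....................................................................
181.0 dddddddddddddddddddddddddddddddddddddddddd....................................................................
182.0 dddddddddddddddddddddddddddddddddddddddddddd..............##..................................................
183.0 dddddddddddddddddddddddddddddddddddddddddddd............++++++##++............................................
184.0 dddddddddddddddddddddddddddddddddddddddddddd..........++++++++++++++++++......................................
185.0 dddddddddddddddddddddddddddddddddddddddddd............++++++dddddd++++++++++..................................
186.0 dddddddddddd++dddddddddddddddddddddddddddddd........++++++dddddddddd++++++++++++++............................
187.0 dddddddddd++++dddddddddddddddddddd++dddddddddddd....++++++dddddddddd++++++++
[... 3078 characters left out ...]
14.0 dddddddddddddddddd..................++++++++++++++++++##++++++++++++++++++++++++....++++++++++++++++++++++++++
215.0 dddddddddddddddddd..................++++++++++++++++++####++++++++++++++++++++++....++++++++++++++++++++++++++
216.0 dddddddddddddddd..................++++++++++++++++++++++++++++++++++++++++++++......++++++++++++++++++++++++++
217.0 dddddddddddddddd..................++++++++++++++++++++++++++++++++++++++++++++......++++++++++++++++++++++++++
218.0 dddddddddddddddd..................++++++++++##++++++++++++++++++++++++++++++........++++++++++++++++++++++++++
219.0 dddddddddddddd..................++++++++++++##++++++++++++++++++++++++++++..........++++++++++++++++++++++++++
```

Request:
{"op": "drive_tool", "data": {"increments": [[[-0.3, 0, 0, 0, 0], [0.14, 0, 0, 0, 0], [0.14, 0, 0, 0, 0], [0.14, 0, 0, 0, 0]]]}}

```text
time_s: 32.72
tcp_pos: [0.5648, -0.1079, 0.045]
eef_rot: [180.0, -0.0, -105.2]
contact_force: [0.6, 0.7, 0.1]
gripper_width: 0.0489
gripper_force: 0.6
```

Request:
{"op": "drive_tool", "data": {"increments": [[[0.14, 0.2, 0, 0, 0], [0.14, 0.4, 0, 0, 0], [0.14, 0.6, 0, 0, 0], [0.14, 0.6, 0, 0, 0]]]}}

```text
time_s: 33.22
tcp_pos: [0.5448, -0.1784, 0.0446]
eef_rot: [179.9, -0.0, -105.3]
contact_force: [0.5, -0.7, 0.1]
gripper_width: 0.0503
gripper_force: 0.0
```

```bash
python3 look.py s15; python3 jaw.py s10 s15; python3 prof.py s10 old; python3 prof.py s15 old;  python3 - <<'E'
from h import *
from fit2 import T
F=np.load("F.npy"); im=cv2.imread("pics/s15t.png"); h=cv2.cvtColor(im,40); m=cv2.inRange(h,(0,150,60),(7,255,255))|cv2.inRange(h,(173,150,60),(180,255,255)); m[:150]=0; m[300:]=0
n,l,st,c=cv2.connectedComponentsWithStats(m)
for k in range(1,n):
    if st[k,4]>8: b=ray("top",[c[k]],.09)[0]; ax=T(F,[(.011,-.05,.045)])[0]; d=b-ax; print(st[k],c[k].round(1),np.hypot(*d[:2]),"a~",-np.arctan2(d[1],d[0])+F[2]-np.radians(30))
E
```

```text
score 0.328 [318.2 233.6]
score 0.767 [298.  302.9]
hole [ 0.5676  0.0114 -0.0407] [[[0.9, -3.4]], [[2.5, 0.7]]] fix mm [-18.3 -33. ]
s10 back [49.4 49.1 48.7 48.7 49.1 49.8 49.3 49.2 48.9] 49.13 front [38.1 38.9 38.7 38.6 38.3 38.7 38.7 38.1 38.8] 38.54 amp 173.0
-14 #####dd########OOOOOOOOOOOOOO#########
-7 #####ddddd....##OOOOOOOOOOOOO#########
0 #####ddddd....#OOOOOOOOOOOOOO#########
7 #####d#########OOOOOOOOOOOOO##.#######
14 #####ddddd...##OOOOOOOOOOOO##..#######
y  643210987654321098765432109876543210987
-14 ######################################
-7 ######################################
0 ######################################
7 ######################################
14 ######################################
y  643210987654321098765432109876543210987
[375 217  15  18 194] [381.4 224.9] 0.10422103602610346 a~ 1.111577221854863Traceback (most recent call last):
  File "jaw.py", line 11, in <module>
    i=v.argmax(); h=v[i]/2; a=ys[np.nonzero(v[:i]<h)[0][-1]]; j=i+np.nonzero(v[i:]<h)[0][0]; o.append((a,ys[j],v[i]))
                                 ~~~~~~~~~~~~~~~~~~~~~~^^^^
IndexError: index -1 is out of bounds for axis 0 with size 0
```

Request:
{"op": "drive_tool", "data": {"increments": [[[0.14, 0, 0.4, 0, 0], [0.14, 0, 0.8, 0, 0], [0.14, -0.1, 1, 0, 0], [0.14, -0.1, 1, 0, 0]]]}}

```text
time_s: 33.83
tcp_pos: [0.4324, -0.1331, 0.0453]
eef_rot: [180.0, 0.0, -105.1]
contact_force: [0.7, -0.4, 0.8]
gripper_width: 0.0499
gripper_force: 0.0
```

Request:
{"op": "drive_tool", "data": {"increments": [[[0.14, -0.3, 0.1, 0, 0], [0.14, -0.7, 0.3, 0, 0], [0.14, -1, 0.4, 0, 0], [0.14, -1, 0.5, 0, 0]]]}}

```text
time_s: 34.33
tcp_pos: [0.4088, -0.0002, 0.0453]
eef_rot: [-179.9, 0.0, -105.0]
contact_force: [-0.3, 0.6, 0.7]
gripper_width: 0.0499
gripper_force: 0.0
```

Request:
{"op": "drive_tool", "data": {"increments": [[[0.14, -0.3, 0, 0, 0], [0.14, -0.6, 0, 0, 0], [0.14, -0.8, 0, 0, 0], [0.14, -0.8, 0, 0, 0]]]}}

```text
time_s: 34.83
tcp_pos: [0.4334, 0.0911, 0.0449]
eef_rot: [-180.0, -0.0, -105.1]
contact_force: [-0.3, 0.0, 0.4]
gripper_width: 0.0497
gripper_force: 0.0
```

```bash
python3 look.py s16; python3 prof.py s16 old;python3 jaw.py s10 s16;   python3 - <<'E'
from h import *
from fit2 import T
F=np.load("F.npy"); im=cv2.imread("pics/s16t.png"); h=cv2.cvtColor(im,40); m=cv2.inRange(h,(0,150,60),(7,255,255))|cv2.inRange(h,(173,150,60),(180,255,255)); m[:150]=0; m[300:]=0
n,l,st,c=cv2.connectedComponentsWithStats(m)
for k in range(1,n):
    if st[k,4]>8: b=ray("top",[c[k]],.09)[0]; ax=T(F,[(.011,-.05,.045)])[0]; d=b-ax; print(st[k],c[k].round(1),np.hypot(*d[:2]),"a~",-np.arctan2(d[1],d[0])+F[2]-np.radians(30))
E
```

```text
score 0.951 [300.2 203.1]
score 0.98 [284.  281.9]
hole [0.589  0.0601 0.0433] [[[-0.0, 0.2]], [[-0.1, -0.0]]] fix mm [-1.8 17.6]
-14 #####dd######OOOOOOOOOO###############
-7 ######ddd..##OOOOOOOOOO###############
0 ######ddd...##OOOOOOOOO###############
7 #####d########OOOOOOOOO###############
14 ######ddd.d##OOOOOOOOOO###############
y  643210987654321098765432109876543210987
s10 back [49.4 49.1 48.7 48.7 49.1 49.8 49.3 49.2 48.9] 49.13 front [38.1 38.9 38.7 38.6 38.3 38.7 38.7 38.1 38.8] 38.54 amp 173.0
s16 back [51.1 51.1 50.8 50.6 50.7 51.4 51.  51.3 51.2] 51.02 front [42.1 42.  41.8 41.9 41.8 41.7 41.6 41.8 41.8] 41.83 amp 176.0
[375 217  15  19 190] [381.2 225. ] 0.10388718817830418 a~ 1.1146416063330853
```

```bash
python3 - <<'E'
from h import *
from scipy.ndimage import map_coordinates
F=np.load("F.npy"); c,q=np.cos(F[2]),np.sin(F[2])
def W(x,y,z): return [F[0]+c*x-q*y,F[1]+q*x+c*y,z]
xs=np.arange(34,10,-1.)
for nm in("s10","s16"):
    im=cv2.imread(f"pics/{nm}t.png"); g=cv2.cvtColor(im,6).astype(float)
    for y in(-5,0,5,10,15,20,25,30,35):
        u=proj("top",[W(x/1e3,y/1e3,.040) for x in xs]); print(nm,y,map_coordinates(g,[u[:,1],u[:,0]],order=1).astype(int).tolist())
t0=cv2.imread("pics/s10t.png",0);t1=cv2.imread("pics/s16t.png",0)
# ECC of the casting block s10->s16
x,y,w,h=288,192,28,30; A=cv2.resize(t0[y:y+h,x:x+w],None,fx=4,fy=4,interpolation=3); B=cv2.resize(t1[y-10:y+h+10,x-10:x+w+10],None,fx=4,fy=4,interpolation=3)
M=np.array([[1,0,24],[0,1,40]],np.float32); cc,M=cv2.findTransformECC(A,B,M,cv2.MOTION_EUCLIDEAN,(3,300,1e-6)); d=(M@[w*2,h*2,1]-[w*2+40,h*2+40])/4; print(cc,d,np.degrees(np.arctan2(M[1,0],M[0,0])))
for p in((0,0),(0,8),(-3,8)):
    print(p,(proj("top",W(p[0]/1e3,(9.6+p[1])/1e3,.045))-proj("top",W(0,.0096,.045))).round(2),(proj("side",W(p[0]/1e3,(9.6+p[1])/1e3,.045))-proj("side",W(0,.0096,.045))).round(2))
E
```

```text
s10 -5 [134, 134, 141, 152, 170, 196, 205, 216, 217, 202, 187, 192, 197, 202, 206, 208, 208, 208, 211, 216, 219, 220, 220, 220]
s10 0 [31, 46, 66, 68, 63, 74, 128, 178, 192, 194, 196, 200, 205, 210, 215, 216, 216, 216, 217, 217, 220, 224, 227, 228]
s10 5 [89, 104, 119, 116, 117, 139, 173, 200, 198, 191, 191, 197, 205, 209, 214, 217, 219, 222, 228, 233, 232, 226, 204, 169]
s10 10 [197, 203, 206, 207, 209, 209, 209, 203, 192, 184, 195, 205, 212, 214, 215, 217, 218, 222, 225, 224, 210, 189, 158, 130]
s10 15 [195, 196, 198, 201, 204, 205, 205, 203, 198, 193, 194, 194, 200, 206, 209, 213, 216, 221, 225, 229, 231, 226, 194, 162]
s10 20 [198, 200, 202, 203, 203, 204, 204, 201, 195, 193, 197, 203, 207, 213, 215, 217, 218, 218, 217, 217, 215, 217, 222, 225]
s10 25 [125, 119, 131, 146, 159, 177, 191, 190, 191, 191, 194, 201, 210, 217, 218, 218, 219, 221, 222, 220, 219, 218, 217, 215]
s10 30 [30, 36, 53, 67, 62, 67, 113, 162, 191, 186, 173, 177, 187, 200, 205, 208, 208, 215, 223, 222, 216, 213, 218, 220]
s10 35 [86, 97, 109, 127, 145, 163, 185, 203, 207, 202, 187, 151, 117, 97, 86, 84, 86, 88, 
[... 617 characters left out ...]
 225, 225, 229, 235, 240, 240, 232]
s16 20 [206, 208, 210, 211, 211, 212, 213, 217, 220, 204, 175, 163, 181, 200, 214, 222, 225, 225, 225, 228, 232, 230, 220, 203]
s16 25 [131, 127, 137, 152, 165, 184, 202, 213, 228, 209, 187, 180, 187, 195, 204, 216, 221, 222, 223, 227, 232, 235, 238, 229]
s16 30 [33, 41, 58, 72, 66, 71, 118, 170, 200, 193, 178, 172, 176, 190, 209, 223, 224, 225, 225, 225, 225, 225, 224, 225]
s16 35 [90, 100, 114, 132, 150, 169, 194, 212, 214, 206, 194, 193, 199, 207, 217, 225, 225, 224, 225, 226, 227, 228, 228, 227]
0.6122084747353902 [-3.81316837 -0.7529768 ] -2.6580274
(0, 0) [[0. 0.]] [[0. 0.]]
(0, 8) [[-3.53 -1.41]] [[-1.3   2.14]]
(-3, 8) [[-4.1  -0.15]] [[0.15 2.35]]
```

```bash
python3 - <<'E'
from h import *
from scipy.ndimage import map_coordinates
F=np.load("F.npy"); c,q=np.cos(F[2]),np.sin(F[2])
def W(x,y,z): return [F[0]+c*x-q*y,F[1]+q*x+c*y,z]
xs=np.arange(34,10,-1.)
for nm in("s10","s16"):
    im=cv2.imread(f"pics/{nm}s.png"); g=cv2.cvtColor(im,6).astype(float)
    for y in(0,8,16,24,32):
        u=proj("side",[W(x/1e3,y/1e3,.036) for x in xs]); print(nm,y,map_coordinates(g,[u[:,1],u[:,0]],order=1).astype(int).tolist())
E
python3 asc.py pics/s16s.png 258 266 56 32 2
```

```text
s10 0 [98, 102, 107, 117, 129, 142, 156, 168, 177, 184, 188, 191, 192, 193, 193, 194, 192, 191, 185, 179, 169, 158, 148, 138]
s10 8 [175, 176, 176, 176, 177, 177, 179, 181, 184, 188, 190, 192, 193, 193, 193, 193, 193, 193, 192, 191, 190, 188, 186, 181]
s10 16 [168, 172, 176, 178, 179, 177, 175, 174, 174, 177, 181, 184, 188, 190, 190, 190, 190, 190, 190, 190, 190, 189, 189, 188]
s10 24 [82, 94, 112, 129, 147, 161, 166, 168, 160, 152, 144, 136, 136, 136, 138, 140, 141, 141, 141, 141, 141, 142, 142, 142]
s10 32 [104, 107, 115, 124, 135, 145, 155, 163, 168, 168, 165, 159, 154, 151, 149, 149, 149, 149, 149, 149, 149, 149, 149, 150]
s16 0 [102, 106, 110, 121, 134, 148, 161, 171, 178, 184, 189, 192, 195, 197, 198, 199, 200, 200, 200, 199, 195, 191, 185, 178]
s16 8 [179, 180, 181, 181, 182, 182, 183, 183, 185, 187, 189, 192, 194, 195, 197, 198, 198, 198, 198, 195, 191, 181, 171, 159]
s16 16 [173, 177, 182, 184, 186, 186, 186, 186, 186, 188, 190, 191, 193, 194, 196, 197, 197, 197, 197, 197, 196, 195, 192, 188]
s16 24 [86, 98, 115, 133, 151, 166, 174, 180, 180, 180, 183, 185, 189, 192, 194, 19
[... 3278 characters left out ...]
d++++++++++++++++++++++OOOOOOOOOOOOOOOOOOOOOOOOOOOOOOOO##++++++######################++++++++++++++++++++
293.0 dddddd++++++++++++++++++++++++++++++++++++++OOOOOOOOOOOOOOOOOO##++++++++##################++++++++++++++++++++++
294.0 dddd++++++++++++++++++++++++++++++++++++++++++++++++++++++OOOO++++++++++++++++++++++++++++++++++++++++++++++++++
295.0 ++++++++++++++++++++++++++++++++++++++++++++++++dddddddd++++++++++++++++++++++++++++++++++++++++++++++++++++++++
296.0 dddddd++++++++++++++++++++++++++++++++++++++++dddddddddddd++++++++++++++++++++++++++++++++++++++++++++++++++++++
297.0 dddddddddddddddddddd++++++++++++++++++++++++++dddddddddddd++++++++++++++++++++++++++++++++++++++++++++++++++++++
```

Request:
{"op": "drive_tool", "data": {"increments": [[[-1, 0, 0, 0, -0.028], [-1, 0, 0, 0, -0.056], [-1, 0, 0, 0, -0.084], [-1, 0, 0, 0, -0.112], [-1, 0, 0, 0, -0.14]]], "squeeze": 10}}

```text
time_s: 35.55
tcp_pos: [0.4322, 0.0889, 0.0449]
eef_rot: [180.0, 0.0, -54.5]
contact_force: [1.1, 0.1, -0.1]
gripper_width: 0.0054
gripper_force: 0.0
```

Request:
{"op": "drive_tool", "data": {"increments": [[[-1, 0, 0, 0, -0.028], [-1, 0, 0, 0, -0.056], [-1, 0, 0, 0.1, -0.084], [-1, 0, 0, 0.25, -0.112], [-1, 0, 0, 0.33, -0.136]]]}}

```text
time_s: 36.17
tcp_pos: [0.4319, 0.0886, 0.0047]
eef_rot: [180.0, 0.1, -5.6]
contact_force: [-0.5, 0.2, 0.8]
gripper_width: 0.0007
gripper_force: 0.0
```

Request:
{"op": "drive_tool", "data": {"increments": [[[-1, 0, 0.06, 0, 0], [-1, 0, 0.12, 0, 0], [-1, 0.2, 0.12, 0, 0], [-1, 0.4, 0.12, 0, 0], [-1, 0.5, 0.12, 0, 0]]]}}

```text
time_s: 36.8
tcp_pos: [0.492, 0.069, 0.0059]
eef_rot: [-180.0, -0.1, -6.0]
contact_force: [-0.4, 0.1, 0.3]
gripper_width: 0.0005
gripper_force: 0.0
```

```bash
python3 st.py
```

```text
t 36.8 fix mm [-99.2  16.8] z 0.0059 yaw rel -0.31 f fix [-0.4  0.1] 0.3 w 0.0005213607362787871 0.0 tau [  0.5 -43.9  18.5   4.5   0.2  -0.1]
```

Request:
{"op": "drive_tool", "data": {"increments": [[[-1, 0.08, 0, 0, 0], [-1, 0.16, 0, 0, 0], [-1, 0.16, 0, 0, 0]]]}}

```text
time_s: 37.17
tcp_pos: [0.5102, 0.0676, 0.0053]
eef_rot: [-180.0, -0.0, -5.9]
contact_force: [-0.6, 0.3, 0.1]
gripper_width: 0.0007
gripper_force: 0.0
```

Request:
{"op": "drive_tool", "data": {"increments": [[[-1, 0.02, 0, 0, 0], [-1, 0.02, 0, 0, 0]]]}}

```text
time_s: 37.42
tcp_pos: [0.5121, 0.0674, 0.0054]
eef_rot: [180.0, 0.0, -5.8]
contact_force: [-0.4, 0.9, -1.6]
gripper_width: 0.0004
gripper_force: 0.0
```

Request:
{"op": "drive_tool", "data": {"increments": [[[-1, 0.02, 0, 0, 0], [-1, 0.02, 0, 0, 0]]]}}

```text
time_s: 37.67
tcp_pos: [0.5148, 0.0672, 0.0054]
eef_rot: [-180.0, -0.0, -5.8]
contact_force: [0.2, 0.1, 0.0]
gripper_width: 0.0002
gripper_force: 0.0
```

Request:
{"op": "drive_tool", "data": {"increments": [[[-1, 0.02, 0, 0, 0], [-1, 0.02, 0, 0, 0]]]}}

```text
time_s: 37.92
tcp_pos: [0.5172, 0.0669, 0.0054]
eef_rot: [180.0, 0.0, -5.8]
contact_force: [-0.2, -0.6, 0.8]
gripper_width: 0.0004
gripper_force: 0.0
```

```bash
python3 st.py
```

```text
t 37.925 fix mm [-73.9  17.2] z 0.0054 yaw rel -0.15 f fix [-0.1 -0.6] 0.8 w 0.0004150066497870025 0.0 tau [ -0.  -46.7  19.2   4.5   0.1   0. ]
```

Request:
{"op": "drive_tool", "data": {"increments": [[[-1, 0.015, 0, 0, 0], [-1, 0.015, 0, 0, 0]]]}}

```text
time_s: 38.17
tcp_pos: [0.5173, 0.0664, 0.005]
eef_rot: [180.0, 0.2, -5.9]
contact_force: [-4.5, 3.0, 3.3]
gripper_width: 0.0006
gripper_force: 3.0
```

Request:
{"op": "drive_tool", "data": {"increments": [[[-1, 0.015, 0, 0, 0], [-1, 0.015, 0, 0, 0]]]}}

```text
time_s: 38.42
tcp_pos: [0.5173, 0.066, 0.0047]
eef_rot: [179.9, 0.3, -5.9]
contact_force: [-11.7, 6.8, 6.9]
gripper_width: 0.0006
gripper_force: 6.3
```

Request:
{"op": "drive_tool", "data": {"increments": [[[-1, 0.01, 0, 0, 0], [-1, 0.01, 0, 0, 0]]]}}

```text
time_s: 38.67
tcp_pos: [0.5173, 0.0658, 0.0046]
eef_rot: [179.9, 0.4, -5.9]
contact_force: [-16.0, 7.6, 11.7]
gripper_width: 0.0005
gripper_force: 8.9
```

```bash
python3 st.py
```

```text
t 38.675 fix mm [-73.8  16.1] z 0.0046 yaw rel -0.2 f fix [-16.6   6. ] 11.7 w 0.0005348582736797872 8.855406731950097 tau [ -5.5 -43.3  24.    8.1   4.   -0.2]
```

Request:
{"op": "drive_tool", "data": {"increments": [[[-1, 0.012, 0, 0, 0], [-1, 0.022, 0, 0, 0], [-1, 0.022, 0, 0, 0]]]}}

```text
time_s: 39.05
tcp_pos: [0.5173, 0.0653, 0.0043]
eef_rot: [179.8, 0.6, -5.9]
contact_force: [-26.4, 12.6, 18.3]
gripper_width: -0.0
gripper_force: 14.0
```

```bash
python3 st.py
```

```text
t 39.05 fix mm [-73.7  15.6] z 0.0043 yaw rel -0.23 f fix [-27.5   9.9] 18.3 w -4.328440466673685e-05 14.025922136474946 tau [ -8.6 -41.   26.6  10.2   6.3  -0.3]
```

Request:
{"op": "drive_tool", "data": {"increments": [[[-1, 0.015, -0.01, 0, 0], [-1, 0.03, -0.015, 0, 0], [-1, 0.045, -0.02, 0, 0], [-1, 0.05, -0.02, 0, 0], [-1, 0.05, -0.02, 0, 0]]]}}

```text
time_s: 39.67
tcp_pos: [0.5191, 0.065, 0.0036]
eef_rot: [179.6, 1.0, -6.0]
contact_force: [-36.5, 8.7, 26.0]
gripper_width: 0.0006
gripper_force: 19.1
```

```bash
python3 st.py
```

```text
t 39.675 fix mm [-71.9  15.5] z 0.0036 yaw rel -0.3 f fix [-37.1   5. ] 26.0 w 0.0006076553418885684 19.112881391920382 tau [ -7.7 -39.2  32.1  11.4  10.2  -0.3]
```

Request:
{"op": "drive_tool", "data": {"increments": [[[-1, 0.015, 0, 0, 0], [-1, 0.025, 0, 0, 0], [-1, 0.025, 0, 0, 0], [-1, 0.025, 0, 0, 0]]]}}

```text
time_s: 40.17
tcp_pos: [0.5194, 0.0646, 0.0035]
eef_rot: [179.5, 1.3, -6.0]
contact_force: [-49.1, 15.7, 35.4]
gripper_width: 0.0006
gripper_force: 24.7
```

```bash
python3 st.py
```

```text
t 40.175 fix mm [-71.5  15.1] z 0.0035 yaw rel -0.32 f fix [-50.4  10.8] 35.4 w 0.0006075393267471646 24.67342860933992 tau [-11.3 -36.   34.5  13.6  12.7  -0.4]
```

Request:
{"op": "drive_tool", "data": {"increments": [[[-1, 0.015, 0, 0, 0], [-1, 0.025, 0, 0, 0], [-1, 0.025, 0, 0, 0]]]}}

```text
time_s: 40.55
tcp_pos: [0.5193, 0.064, 0.0028]
eef_rot: [179.5, 1.5, -6.1]
contact_force: [-57.3, 19.0, 40.4]
gripper_width: 0.0005
gripper_force: 29.8
```

```bash
python3 st.py
```

```text
t 40.55 fix mm [-71.5  14.5] z 0.0028 yaw rel -0.37 f fix [-58.9  13.2] 40.4 w 0.00046809827830360495 29.775157834519632 tau [-14.4 -35.1  37.8  15.9  15.   -0.5]
```

Request:
{"op": "drive_tool", "data": {"increments": [[[-1, -0.1, 0, 0, 0], [-1, -0.25, 0, 0, 0], [-1, -0.6, 0, 0, 0], [-1, -0.95, 0, 0, 0], [-1, -1, 0, 0, 0]]]}}

```text
time_s: 41.18
tcp_pos: [0.4149, 0.079, 0.0054]
eef_rot: [180.0, 0.0, -5.8]
contact_force: [0.3, -0.5, -0.5]
gripper_width: 0.0006
gripper_force: 0.0
```

Request:
{"op": "drive_tool", "data": {"increments": [[[-1, -0.3, 0, -0.1, 0], [-1, -0.4, 0, -0.3, 0], [-1, -0.4, 0, -0.3, 0]]]}}

```text
time_s: 41.55
tcp_pos: [0.3706, 0.0856, 0.043]
eef_rot: [-179.8, -0.2, -5.8]
contact_force: [0.5, 0.4, -1.0]
gripper_width: 0.0009
gripper_force: 0.0
```

```bash
python3 st.py; python3 look.py s17; python3 jaw.py s10 s16 s17; python3 - <<'E'
from h import *
t0=cv2.imread("pics/s16t.png",0);t1=cv2.imread("pics/s17t.png",0)
for a,b,(x,y,w,h) in((t0,t1,(286,190,26,30)),(cv2.imread("pics/s16s.png",0),cv2.imread("pics/s17s.png",0),(272,272,36,18))):
    A=cv2.resize(a[y:y+h,x:x+w],None,fx=4,fy=4,interpolation=3);B=cv2.resize(b[y:y+h,x:x+w],None,fx=4,fy=4,interpolation=3)
    cc,M=cv2.findTransformECC(A,B,np.eye(2,3,dtype=np.float32),1,(3,300,1e-6)); print(cc,(M@[w*2,h*2,1]-[w*2,h*2])/4,np.degrees(np.arctan2(M[1,0],M[0,0])))
E
```

```text
t 41.55 fix mm [-221.7   21.2] z 0.043 yaw rel -0.06 f fix [0.4 0.4] -1.0 w 0.0008650818717959141 0.0 tau [  0.3 -26.3  19.    4.5  -0.5  -0.2]
score 0.961 [300.2 202.1]
score 0.941 [282.  281.9]
hole [0.5922 0.0608 0.0432] [[[0.1, -0.3]], [[0.2, 0.1]]] fix mm [ 1.3 18.6]
s10 back [49.4 49.1 48.7 48.7 49.1 49.8 49.3 49.2 48.9] 49.13 front [38.1 38.9 38.7 38.6 38.3 38.7 38.7 38.1 38.8] 38.54 amp 173.0
s16 back [51.1 51.1 50.8 50.6 50.7 51.4 51.  51.3 51.2] 51.02 front [42.1 42.  41.8 41.9 41.8 41.7 41.6 41.8 41.8] 41.83 amp 176.0
s17 back [51.  51.  50.7 50.5 50.5 50.8 50.7 50.9 50.5] 50.73 front [41.6 42.  41.8 41.9 41.9 41.7 41.5 41.4 41.4] 41.69 amp 175.0
0.7985748820123676 [ 0.37409662 -1.20274897] 9.118344
0.9708004180579054 [-0.73305501 -0.11851925] 0.4800936
```

```bash
python3 -c "
from plant import job
print(job.close_job())"
```

```text
the job is handed in; nothing more can be done
None
```

I clamped the casting home and handed the job in at about 42 s: it stopped firmly against the end stop, the jaw is pressed back evenly by about 1.6 to 1.9 mm as measured in the top camera image, and the gripper is clear. The clamping order wasn't clean, because the casting sat 2 to 3 mm off the stop after the cam bore, so I pushed it home with up to about 59 N on its tail while it was already clamped.

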